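# Build up the bayonet filter column and bring it under the feed nozzle

## Task

Build up the filter column on the seat of the sliding carriage: lock on all the filter stages that lie ready, in any order, then the black head on top, each one dropped onto the neck below and turned clockwise about a quarter-turn to its stop, so that all the grips line up with the seat. Then pull the carriage along by its handle until the ringed port in the middle of the head is right below the tip of the fixed feed nozzle, and let go. Do not touch the nozzle, and leave the label roll, the tape roll and the cream jar where they are.

Things in the scene. Friction and masses are not known exactly. Their poses are not given: they have to be found in the camera images.
- stage_blue: White round filter stage, 2 blue flat grips and bands; may be absent; mass 0.15 kg. Origin: centre of underside, z up. 58 mm across, 46 mm to the shoulder; above it a neck 36 across, 14 high, with 2 steel lugs along +x and -x (50 tip to tip, 12 wide, 8 to 14 above the shoulder). Flat grips face +y and -y: 61 apart, 30 wide, 17 to 45 mm up. Hollow underside 16 deep; bayonet as told at seat.
- stage_green: White round filter stage, 2 green flat grips and bands; may be absent; mass 0.15 kg. Origin: centre of underside, z up. 58 mm across, 46 mm to the shoulder; above it a neck 36 across, 14 high, with 2 steel lugs along +x and -x (50 tip to tip, 12 wide, 8 to 14 above the shoulder). Flat grips face +y and -y: 61 apart, 30 wide, 17 to 45 mm up. Hollow underside 16 deep; bayonet as told at seat.
- stage_orange: White round filter stage, 2 orange flat grips and bands; may be absent; mass 0.15 kg. Origin: centre of underside, z up. 58 mm across, 46 mm to the shoulder; above it a neck 36 across, 14 high, with 2 steel lugs along +x and -x (50 tip to tip, 12 wide, 8 to 14 above the shoulder). Flat grips face +y and -y: 61 apart, 30 wide, 17 to 45 mm up. Hollow underside 16 deep; bayonet as told at seat.
- head: Black head that closes the column, always present; 0.12 kg. Origin: centre of underside, z up. Disc 60 mm across, 22 high, with the stages' hollow bayonet underside; on it a grey grip block 46 along x, 40 along y, from 22 to 50 mm up (grip it across y). Nothing goes on top of it.
- port (a point): The inlet port, ringed red and white, in the top centre of the head's grip block, 50 mm above the head's underside.
- seat (a point): Shoulder centre of the carriage's steel seat, 42 mm up; neck and lugs as on a stage; x away from handle, y from nozzle. Bayonet: lower a part turned 80 degrees (+-8) counter-clockwise (from above) of the part below, 2 mm clearance, onto the shoulder; turn it 80 clockwise to the stop: x axes parallel, locked. Else it stands 14 mm high on the lugs. Half turns are equal.
- carriage (a joint): Travel of the carriage along its bed in m: grows toward the nozzle (along -y of the seat), 0 to 0.205. Slides with about 4 N of friction and stays where left.
- handle (a point): Centre of the top of the carriage's upright black handle, 20 mm wide along the slide, 26 mm across it, 45 mm high, 120 mm from the seat toward the robot (-x of the seat). Pinch it from above, fingers closing along the slide.
- nozzle_tip (a point): Tip of the fixed brass feed nozzle, 262 mm above the worktop, over the line along which the seat travels; bracket and column are behind it (+x). y of this frame points along the slide. A full column with its head (230 mm high at most) passes below it.
- label_roll: Bystander: white label roll, 76 mm across, 40 mm high; origin centre of underside.
- tape_roll: Bystander: tape roll lying flat, 94 mm across, 25 mm high; origin centre of underside.
- cream_jar: Bystander: pale pink cream jar with a white lid behind the slide, 63 mm across, 52 mm high; origin centre of underside.
- nozzle: The fixed nozzle stand: foot, column and bracket; origin on the worktop right below the nozzle tip; the column (20 mm thick, 340 mm high) is 100 mm behind it (+x). Close to its right (-y) a tall solid blue bookcase bounds the worktop: swing the arm in past it only when folded back toward the base.

How it is judged:
By the outcome, as a careful person would: the job done as asked, in the order asked, and still so for the second after the job is handed in, with the robot touching nothing.
Of stage_blue, stage_green, stage_orange only 2 to 3 are there at a start; the rules pass over those that are not, and their reading is None.
At some moment in a run one of stage_blue, stage_green, stage_orange, head may be knocked a few centimetres aside while the robot is not near it.
It also fails if it takes over 210 s, if anything falls off the work surface, if the arm or the gripper's body presses on something with over 40 N, if the wrist force passes 120 N, or if a joint passes its speed limit or range.

## Robot

A 6-joint arm with a two-finger parallel gripper is mounted at the origin on a cart in front of the work surface, level with it; the furniture and walls round the work are solid. World frame = base frame: x ahead of the robot, y to its left, z up, the work surface at z = 0. Lengths are in m, angles in rad, forces in N, time in s.
With the tool pointing down it reaches from about 0.35 to 0.875 m from the base axis. Payload 4.2 kg.
Tool frame: the origin (TCP) lies between the finger pads; the fingertips stand manip.tip_reach ahead of it and the grasp point (between the pads) lies 6 mm ahead of it (manip.tip_reach is the distance from the TCP to the fingertips, in m); z points along the fingers, y is the line along which they close (so a half turn about z gives the same grasp; the last joint's range is limited). The gripper opens to 85 mm and grips with 20 to 120 N. Pads are 22 mm wide; open, the fingers measure 114 mm over their backs; the gripper's body (76 mm by 85 mm) begins 54 mm behind the grasp point. The pads swing forward as they close: fully open they stand 13 mm farther back than shut.
Start: joints at [1.554, 0.385, 0.008, 0, -1.194, -0.259], TCP at [0.17, 0.601, 0.256] pointing down, gripper open.
Joint ranges: [-3.14, 3.14], [-1.21, 2.06], [-1.07, 1.41], [-3.16, 2.05], [-2.99, -0.16], [-3.1, 3.1]. Speed limits (rad/s): [2.79, 2.79, 3.14, 3.14, 3.14, 3.14].

## Interface

Orientations are given as a rotation vector (axis times angle).
In Python, from cell import manip gives the robot as it stands. The module is installed in compiled form; this text tells all that it offers.
- The arm moves only by the tool move_arm, never from a script. Its argument "steps" is a list of rows, each an object with "hand": the finger opening in cm, from 0 to 8.54; "xyz": the shift along the tool's x, y, z in cm, a list of three; "turn": the turn, a rotation vector about the tool's x, y, z in rad, a list of three. In form: [{"hand": hand, "xyz": [x, y, z], "turn": [wx, wy, wz]}, ...]. A call has 1 to 20 rows; each row shifts and turns the commanded pose from where the row before left it, along the tool's axes as they then stand; what a row does not reach is not made up. A row lasts 1/8 s, in which the tool goes at most 62.5 mm and 10.7 degrees, less where a joint would pass 70% of its speed; a pose out of reach is approached as far as the arm can. A call with a gripper value outside its range is refused whole. The fingers move at their own pace and stop on an object; "force" is the grip in N (left out, the last holds). Time passes only in rows, so rows that do not move let the fingers close. It gives the time, the measured TCP pose, the force, the opening and the grip force at its end, in the units of the state.
- manip.get_obs(): the state, without advancing time (a new reading comes with each control period).
- manip.read_camera(name): name is "side" or "top" or "wrist"; returns the picture (384x512x3 uint8, red, green, blue); there is no depth.
- manip.get_calibration(name): a dict with "fx", "fy", "cx", "cy" (pixels), "R" (3x3) and "t" (3): a world point X has camera coordinates R X + t; the wrist camera has in their place "tool_from_camera" (4x4, takes a point from camera to tool coordinates, whose origin is the TCP and whose axes are the flange's). Camera axes: x right, y down, z forward; pixel columns grow to the right and rows downward; lengths in m; the calibration is good to about 2 mm. A picture is of the moment at which its call begins: read the wrist's pose just before it. get_calibration takes no time and is no camera call.
- manip.close_job(): hands the job in; it is judged then, once.
The state is a dict: "clock": time; "qpos": joint angles; "qd": joint speeds; "tau": joint torques, N m; "tool_pos": TCP position; "orientation": TCP orientation; "ft_force": force on the tool from outside, world axes, zero at the start; "wrist_torque": the same for the moment, N m; "grip_width": finger opening in m; "gripper_force": force on a finger pad.
Only numpy, scipy, OpenCV 4.12 (cv2) and the standard library are available. Lean on these libraries where they do the work, as an engineer would, in place of code of your own. Each camera call takes 0.05 s, during which the arm holds its last target. There are 200 camera calls.

## Working session

There is one attempt and no reset: what is moved stays moved. The work goes in short steps, Python scripts to look and compute and a tool call to move; the robot and the scene stay as the last step left them, time stands still between calls to the robot, and variables do not carry over. Pictures are saved under pics/ and viewed, at most 14 in all, crops included, and the job is handed in when it is done.

Besides the shell and the picture viewer there is one more tool, called in YAML: its name, and indented under it one key for each argument. move_arm: Moves the arm, as the interface text tells. Its arguments: {"type":"object","properties":{"steps":{"type":"array"},"force":{"type":"number"}},"required":["steps"]}

```bash
mkdir -p pics
python3 - <<'E'
from cell import manip
import cv2,numpy as np
for n in ["side","top"]:
    c=manip.get_calibration(n); print(n,c)
    cv2.imwrite(f"pics/{n}0.png",manip.read_camera(n)[:,:,::-1])
print(manip.get_calibration("wrist")); print(manip.get_obs(), manip.tip_reach)
a=cv2.imread("pics/side0.png");b=cv2.imread("pics/top0.png")
cv2.imwrite("pics/top0b.png",cv2.resize(b,(800,600)));cv2.imwrite("pics/side0b.png",cv2.resize(a,(800,600)))
E
```

```text
side {'fx': 434.9597862910566, 'fy': 434.9597862910566, 'cx': 260.1416241217798, 'cy': 192.14161320312888, 'R': array([[-0.96147846, -0.27478636,  0.00718556],
       [-0.1254877 ,  0.41552412, -0.90088431],
       [ 0.24456495, -0.86708256, -0.4339998 ]]), 't': array([0.57658627, 0.10934492, 1.39379597])}
top {'fx': 481.8362200881493, 'fy': 481.8362200881493, 'cx': 253.29794475939903, 'cy': 191.163279725152, 'R': array([[-0.0094868 , -0.99990943,  0.00954606],
       [-0.98612722,  0.00777307, -0.16580917],
       [ 0.16571995, -0.01098662, -0.98611165]]), 't': array([0.27190916, 0.54016147, 1.25392078])}
{'fx': 280.2483721548545, 'fy': 280.2483721548545, 'cx': 256.90016727981794, 'cy': 193.60873374533952, 'tool_from_camera': array([[ 9.86176436e-04, -9.58868773e-01, -2.83848031e-01,
         7.19440949e-02],
       [ 9.99999430e-01,  8.29762160e-04,  6.71284737e-04,
         7.96179916e-04],
       [-4.08147617e-04, -2.83848531e-01,  9.58869045e-01,
        -1.16676866e-01],
       [ 0.00000000e+00,  0.00000000e+00,  0.00000000e+00,
         1.00000000e+00]])}
{'clock': 0.1, 'qpos': array([ 1.55357696e+00,  3.85509972e-01,  6.73867052e-03, -4.55102180e-04,
       -1.19400628e+00, -2.58551210e-01]), 'qd': array([ 1.42784643e-03,  2.29461066e-05,  4.17297845e-03,  1.00064377e-03,
       -1.31534313e-04,  9.77428695e-04]), 'tau': array([-9.88095308e-04, -3.93318021e+01,  1.88932461e+01,  4.19790745e+00,
       -2.52797152e-03,  4.60570377e-06]), 'tool_pos': array([0.17005669, 0.6009168 , 0.25530032]), 'orientation': array([ 3.10974055e+00, -4.31791768e-01, -2.84830697e-04]), 'ft_force': array([ 0.03753918, -0.32468331,  0.79447668]), 'wrist_torque': array([ 0.02974793, -0.01129796, -0.00141275]), 'gripper_force': 0.0, 'grip_width': 0.08548726301068031} 0.025
```

View pics/top0b.png

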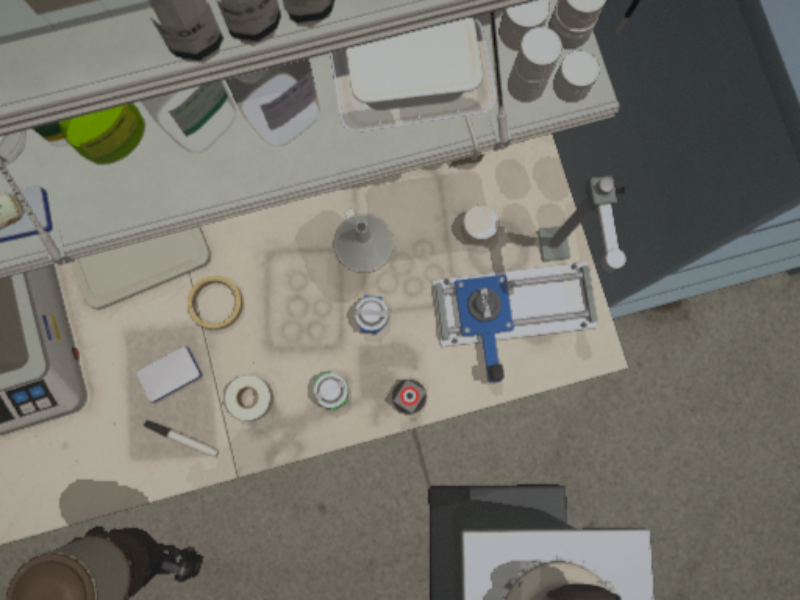

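View pics/side0b.png

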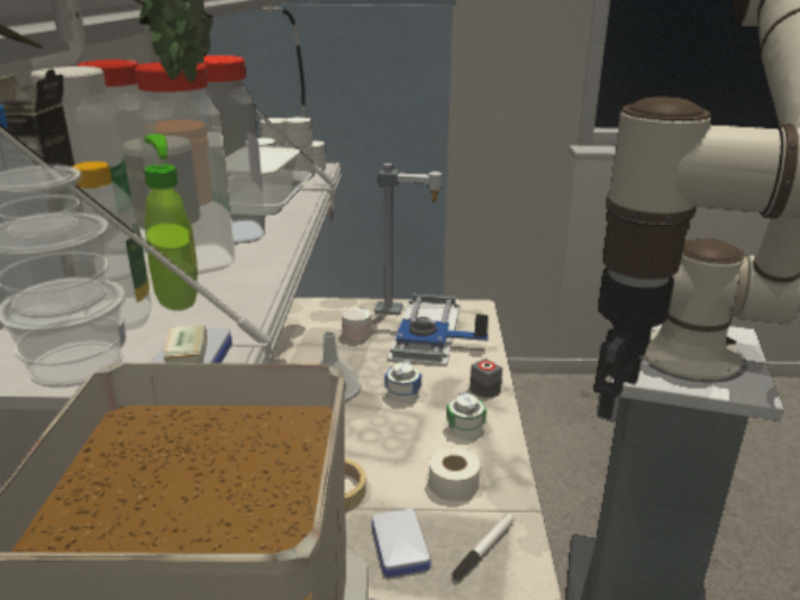

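The top view shows blue at (371,314), green at (331,390), head at (409,396), seat at (485,302), handle at (494,372) and nozzle tip at (616,258), all in 800x600 pixels. I see no orange stage. A shelf stands at the back.

```bash
cat > h.py <<'E'
import numpy as np,cv2
from cell import manip
from scipy.spatial.transform import Rotation as Rn
def cam(n,o=None):
    c=manip.get_calibration(n)
    if n!="wrist": return c,c["R"],c["t"]
    o=o or manip.get_obs(); T=np.eye(4);T[:3,:3]=Rn.from_rotvec(o["orientation"]).as_matrix();T[:3,3]=o["tool_pos"]
    M=np.linalg.inv(T@c["tool_from_camera"]); return c,M[:3,:3],M[:3,3]
def ray(n,uv,o=None):
    c,R,t=cam(n,o); d=R.T@np.array([(uv[0]-c["cx"])/c["fx"],(uv[1]-c["cy"])/c["fy"],1.]); return -R.T@t,d
def onz(n,uv,z,o=None):
    p,d=ray(n,uv,o); return p+d*(z-p[2])/d[2]
def tri(n1,uv1,n2,uv2):
    p,d=ray(n1,uv1);q,e=ray(n2,uv2)
    s=np.linalg.lstsq(np.c_[d,-e],q-p,rcond=None)[0]; a=p+d*s[0];b=q+e*s[1]; return (a+b)/2,np.linalg.norm(a-b)
def pix(n,X,o=None):
    c,R,t=cam(n,o); x=R@np.asarray(X)+t; return np.array([c["fx"]*x[0]/x[2]+c["cx"],c["fy"]*x[1]/x[2]+c["cy"]])
def snap(n,f):
    o=manip.get_obs(); im=manip.read_camera(n)[:,:,::-1].copy(); cv2.imwrite("pics/"+f+".png",im); return im,o
E
python3 - <<'E'
from h import *
s=1.5625
for n,uv,z in [("blue",(371,312),.06),("green",(331,388),.06),("head",(409,396),.05),("seat",(485,300),.056),("handle",(495,373),.06),("noz",(616,258),.262),("jar",(480,222),.052)]:
    print(n,onz("top",np.array(uv)/s,z).round(3))
print(tri("top",np.array((495,373))/s,"side",np.array((482,320))/s),tri("top",np.array((616,259))/s,"side",np.array((434,199))/s),tri("top",np.array((409,396))/s,"side",np.array((486,366))/s))
b=cv2.imread("pics/top0.png")[147:272,205:400]; cv2.imwrite("pics/c.png",cv2.resize(b,None,fx=4,fy=4,interpolation=cv2.INTER_CUBIC))
E
```

```text
blue [0.517 0.31  0.06 ]
green [0.39  0.377 0.06 ]
head [0.376 0.247 0.05 ]
seat [0.537 0.115 0.056]
handle [0.412 0.102 0.06 ]
noz [ 0.563 -0.05   0.262]
jar [0.676 0.119 0.052]
(array([0.41167201, 0.10329218, 0.06723436]), np.float64(3.417870736592303e-05)) (array([ 0.5579195 , -0.04975318,  0.26269604]), np.float64(0.006911318009304627)) (array([0.37646186, 0.24668761, 0.04820797]), np.float64(0.001580076124117688))
```

View pics/c.png

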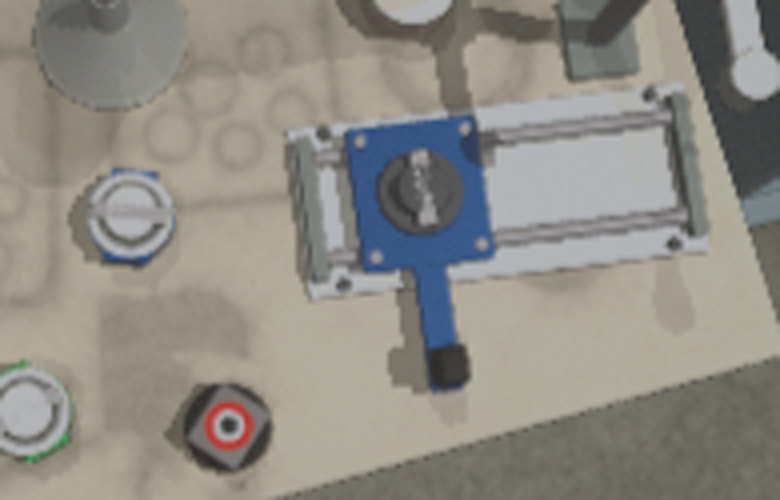

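The crop shows the seat lugs along the carriage x axis and the blue grips roughly along world x. The head block is rotated about 40°. I'll turn the tool and move above blue.

move_arm:
  steps:
    - {"hand": 8.5, "xyz": [0, 0, 0], "turn": [0, 0, 0.168]}
    - {"hand": 8.5, "xyz": [0, 0, 0], "turn": [0, 0, 0.168]}
    - {"hand": 8.5, "xyz": [0, 0, 0], "turn": [0, 0, 0.168]}
    - {"hand": 8.5, "xyz": [0, 0, 0], "turn": [0, 0, 0.168]}
    - {"hand": 8.5, "xyz": [0, 0, 0], "turn": [0, 0, 0.168]}
    - {"hand": 8.5, "xyz": [0, 0, 0], "turn": [0, 0, 0.168]}
    - {"hand": 8.5, "xyz": [0, 0, 0], "turn": [0, 0, 0.168]}
    - {"hand": 8.5, "xyz": [0, 0, 0], "turn": [0, 0, 0.168]}
    - {"hand": 8.5, "xyz": [3, -4, 0], "turn": [0, 0, 0]}
    - {"hand": 8.5, "xyz": [3, -4, 0], "turn": [0, 0, 0]}
    - {"hand": 8.5, "xyz": [3, -4, 0], "turn": [0, 0, 0]}
    - {"hand": 8.5, "xyz": [3, -4, 0], "turn": [0, 0, 0]}
    - {"hand": 8.5, "xyz": [3, -4, 0], "turn": [0, 0, 0]}
    - {"hand": 8.5, "xyz": [3, -4, 0], "turn": [0, 0, 0]}
    - {"hand": 8.5, "xyz": [3, -4, 0], "turn": [0, 0, 0]}
    - {"hand": 8.5, "xyz": [3, -4, 0], "turn": [0, 0, 0]}
    - {"hand": 8.5, "xyz": [0, 0, 0], "turn": [0, 0, 0]}

```text
clock: 2.22
tool_pos: [0.4798, 0.3436, 0.2555]
orientation: [2.16, -2.279, 0.0]
ft_force: [-0.1, 0.2, 0.5]
grip_width: 0.0847
gripper_force: 0.0
```

Run:
```python
from h import *
im,o=snap("wrist","w1"); print(o["tool_pos"],o["orientation"],o["qpos"],o["clock"])
R=Rn.from_rotvec(o["orientation"]).as_matrix(); print("toolx yaw",np.degrees(np.arctan2(R[1,0],R[0,0])))
for X in [(.517,.31,.06),(.39,.377,.06),(.376,.247,.05),(.537,.115,.056)]: print(pix("wrist",X,o))
s=1.5625
print("shelf",tri("top",np.array((612,103))/s,"side",np.array((335,178))/s))
cv2.imwrite("pics/w1b.png",cv2.resize(im,(800,600)))
```

```text
[0.47984499 0.34356895 0.25548791] [ 2.15975059e+00 -2.27932211e+00  3.66987974e-04] [ 8.95588891e-01  3.26879400e-01 -8.12342535e-02  2.05804401e-05
 -1.16425572e+00 -9.49456317e-01] 2.225
toolx yaw -93.08587578666454
[221.24691003 149.85757247]
[334.39808988 201.40522081]
[348.01811032  82.87825081]
[181.68294065 -59.92174519]
shelf (array([ 0.78394094, -0.0488834 ,  0.29075663]), np.float64(0.00771598525844565))
```

View pics/w1b.png

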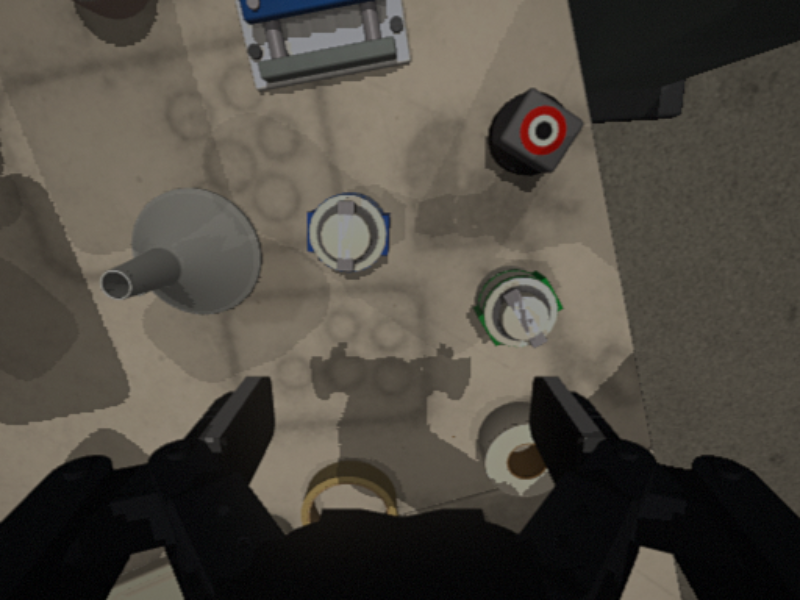

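The wrist view shows the blue lugs at (347,206) and (346,266), the green lugs near (515,298) and (537,340), and the head port at (544,131).

```bash
cat >> h.py <<'E'
def loc(X,o):
    "world point -> offset of TCP to put above it, in tool cm"
    R=Rn.from_rotvec(o["orientation"]).as_matrix(); return (R.T@(np.asarray(X)-o["tool_pos"])*100).round(2)
def yaw(a,b): d=np.asarray(b)-np.asarray(a); return np.degrees(np.arctan2(d[1],d[0])).round(1)
E
python3 - <<'E'
from h import *
o=manip.get_obs(); s=1.5625; W=lambda u,z:onz("wrist",np.array(u)/s,z,o)
a,b=W((347,202),.06),W((346,270),.06); print("blue",a,b,(a+b)/2,np.linalg.norm(a-b),yaw(a,b)); c=(a+b)/2; c[2]=.028; print(loc(c,o))
a,b=W((513,294),.06),W((538,343),.06); print("green",a,b,(a+b)/2,np.linalg.norm(a-b),yaw(a,b))
P=[W(u,.05) for u in [(538,90),(583,125),(545,172),(503,136)]]
print("head",np.mean(P,0),W((544,131),.05)); [print(np.linalg.norm(P[i]-P[(i+1)%4]).round(3),yaw(P[i],P[(i+1)%4])) for i in range(4)]
# blue grip/green mask check
im=cv2.imread("pics/w1.png"); hsv=cv2.cvtColor(im,cv2.COLOR_BGR2HSV)
E
```

```text
blue [0.51318563 0.28899905 0.06      ] [0.51807474 0.33711904 0.06      ] [0.51563019 0.31305904 0.06      ] 0.04836772548136833 84.2
[ 2.94 -3.86 22.76]
green [0.39632265 0.36151454 0.06      ] [0.37641707 0.40142952 0.06      ] [0.38636986 0.38147203 0.06      ] 0.0446031161137509 116.5
head [0.37612654 0.24902777 0.05      ] [0.3749154  0.24891805 0.05      ]
0.039 143.4
0.039 50.2
0.039 -40.3
0.036 -129.7
```

move_arm:
  steps:
    - {"hand": 7.6, "xyz": [1.5, -1.9, 2], "turn": [0, 0, 0]}
    - {"hand": 7.6, "xyz": [1.45, -1.95, 4], "turn": [0, 0, 0]}
    - {"hand": 7.6, "xyz": [0, 0, 4], "turn": [0, 0, 0]}
    - {"hand": 7.6, "xyz": [0, 0, 2], "turn": [0, 0, 0]}
    - {"hand": 7.6, "xyz": [0, 0, 0], "turn": [0, 0, 0]}

```text
clock: 2.9
tool_pos: [0.5135, 0.3146, 0.1344]
orientation: [2.165, -2.271, -0.0]
ft_force: [-0.1, -0.4, 0.4]
grip_width: 0.0763
gripper_force: 0.0
```

Run:
```python
from h import *
im,o=snap("wrist","w2"); print(o["tool_pos"],o["grip_width"]); print(pix("wrist",(.5156,.313,.06),o)*1.5625)
cv2.imwrite("pics/w2b.png",cv2.resize(im,(800,600)))
```

```text
[0.51351728 0.31461177 0.13436484] 0.0762622709577354
[395.14498237 333.82922191]
```

View pics/w2b.png

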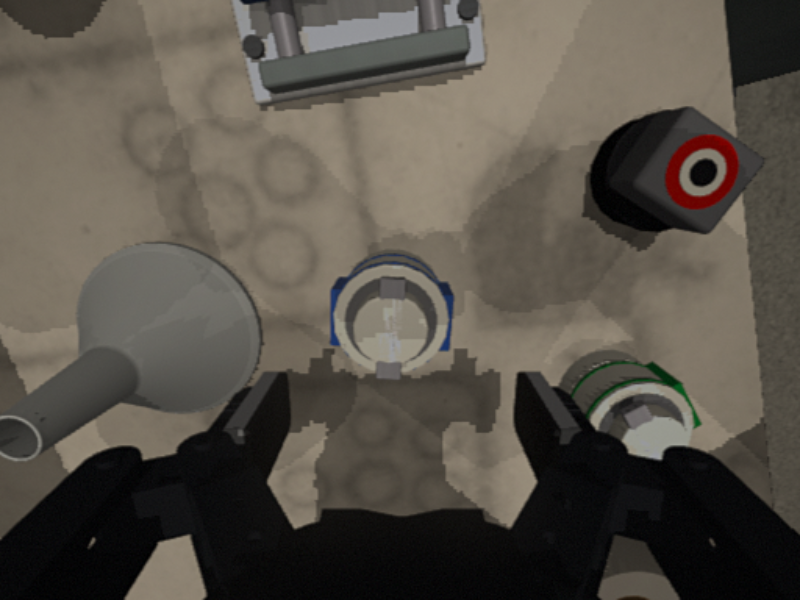

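The blue lugs are at (393,279) and (388,371), about 3 mm from where I predicted. I'll refine the position.

Run:
```python
from h import *
o=manip.get_obs(); s=1.5625; W=lambda u,z:onz("wrist",np.array(u)/s,z,o)
a,b=W((393,277),.06),W((388,378),.06); print(a,b,np.linalg.norm(a-b),yaw(a,b)); c=(a+b)/2
d=W((391.5,320),.045); print(c,d); c[2]=.033; print(loc(c,o), W((262,330),0))
# green, head refined
P=[W(u,.05) for u in [(688,107),(764,160),(703,233),(630,190)]]; print(W((704,172),.05),np.mean(P,0),[yaw(P[i],P[(i+1)%4]) for i in range(4)])
```

```text
[0.51637616 0.28709791 0.06      ] [0.52138478 0.3369565  0.06      ] 0.050109528116978976 84.3
[0.51888047 0.3120272  0.06      ] [0.51871328 0.31255246 0.045     ]
[ 0.29 -0.46 10.3 ] [0.60007743 0.33045379 0.        ]
[0.37625041 0.24812739 0.05      ] [0.37965157 0.24873506 0.05      ] [np.float64(147.5), np.float64(54.5), np.float64(-30.4), np.float64(-122.5)]
```

move_arm:
  steps:
    - {"hand": 7.6, "xyz": [0.3, -0.45, 2.3], "turn": [0, 0, 0.05]}
    - {"hand": 7.6, "xyz": [0, 0, 4], "turn": [0, 0, 0]}
    - {"hand": 7.6, "xyz": [0, 0, 2.5], "turn": [0, 0, 0]}
    - {"hand": 7.6, "xyz": [0, 0, 1.5], "turn": [0, 0, 0]}
    - {"hand": 5.5, "xyz": [0, 0, 0], "turn": [0, 0, 0]}
    - {"hand": 5.5, "xyz": [0, 0, 0], "turn": [0, 0, 0]}
    - {"hand": 5.5, "xyz": [0, 0, 0], "turn": [0, 0, 0]}
    - {"hand": 5.5, "xyz": [0, 0, 0], "turn": [0, 0, 0]}
    - {"hand": 5.5, "xyz": [0, 0, 0], "turn": [0, 0, 0]}
  force: 60

```text
clock: 4.08
tool_pos: [0.5194, 0.3114, 0.0335]
orientation: [-2.108, 2.329, 0.0]
ft_force: [0.7, 0.5, -1.9]
grip_width: 0.0598
gripper_force: 65.3
```

move_arm:
  steps:
    - {"hand": 5.5, "xyz": [0, 0, -2], "turn": [0, 0, 0]}
    - {"hand": 5.5, "xyz": [0, 0, -5], "turn": [0, 0, 0]}
    - {"hand": 5.5, "xyz": [0, 0, -5], "turn": [0, 0, 0]}
    - {"hand": 5.5, "xyz": [3, -0.8, 0], "turn": [0, 0, 0]}
    - {"hand": 5.5, "xyz": [4, -1, 0], "turn": [0, 0, 0]}
    - {"hand": 5.5, "xyz": [4, -1.1, 0], "turn": [0, 0, 0]}
    - {"hand": 5.5, "xyz": [0, 0, 0], "turn": [0, 0, 0]}
    - {"hand": 5.5, "xyz": [0, 0, 0], "turn": [0, 0, 0]}

```text
clock: 5.08
tool_pos: [0.5375, 0.1992, 0.1534]
orientation: [-2.108, 2.329, -0.0]
ft_force: [-0.7, 0.3, -1.0]
grip_width: 0.0602
gripper_force: 65.6
```

Run:
```python
from h import *
im,o=snap("wrist","w3"); print(o["tool_pos"],o["orientation"],o["grip_width"]); print(pix("wrist",(.537,.115,.056),o)*1.5625)
cv2.imwrite("pics/w3b.png",cv2.resize(im,(800,600)))
```

```text
[0.53750063 0.1991529  0.15344192] [-2.10794989e+00  2.32871961e+00 -1.34083405e-06] 0.06019905171082669
[383.61730961 148.47677128]
```

View pics/w3b.png

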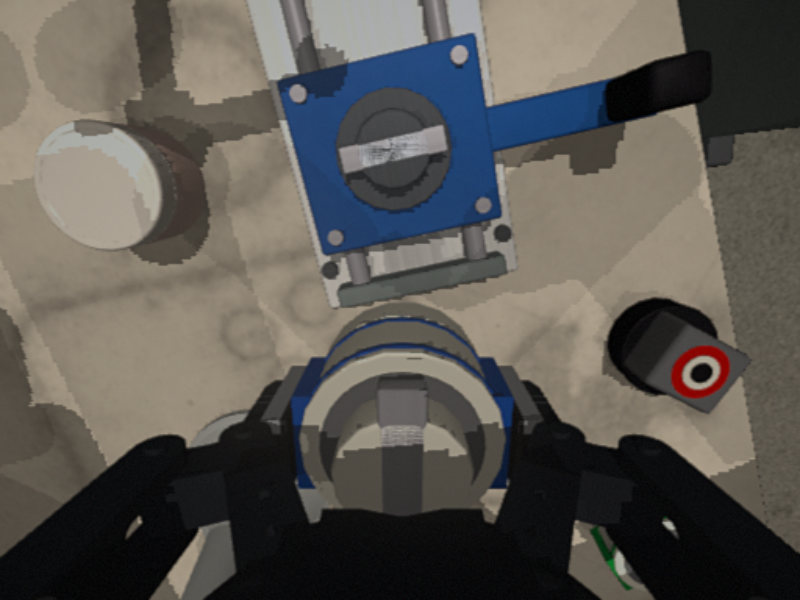

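The seat's lug bar runs from (341,161) to (446,138). The held blue stage sits centred in the fingers.

Run:
```python
from h import *
o=manip.get_obs(); s=1.5625; W=lambda u,z:onz("wrist",np.array(u)/s,z,o)
a,b=W((341,161),.056),W((446,138),.056); print(a,b,np.linalg.norm(a-b),yaw(b,a)); c=(a+b)/2
R=Rn.from_rotvec(o["orientation"]).as_matrix(); print("tool yaw",yaw((0,0),R[:2,0]))
# bolts on plate (rectangle) for centre and yaw, plate height unknown ~.03
B=[W(u,.03) for u in [(298,93),(460,54),(484,205),(335,237)]]; print(np.array(B).round(4),np.mean(B,0),yaw(B[0],B[3]),yaw(B[1],B[2]),yaw(B[1],B[0]),yaw(B[2],B[3]))
print("center",c, "move",loc([c[0],c[1],.0335+.042],o))
# held neck: lug front edge
z=o["tool_pos"][2]-.0335+.06; print("held lug tip",loc(W((402,378),z),o), loc(W((402,402),z),o))
# blob center of dark seat shoulder (z=.042)
print("shoulder c",W((394,149),.042))
```

```text
[0.55731408 0.11898402 0.056     ] [0.5080086  0.11372195 0.056     ] 0.04958548399078593 6.1
tool yaw -95.6
[[0.5777 0.0838 0.03  ]
 [0.4959 0.0743 0.03  ]
 [0.4874 0.1477 0.03  ]
 [0.5693 0.1569 0.03  ]] [0.53256326 0.11568043 0.03      ] 96.5 96.6 6.6 6.4
center [0.53266134 0.11635298 0.056     ] move [ 8.33 -0.34  7.78]
held lug tip [ 2.85  0.06 -2.65] [ 2.24  0.06 -2.65]
shoulder c [0.53239118 0.11542638 0.042     ]
```

Run:
```python
from h import *
o=manip.get_obs(); R=Rn.from_rotvec(o["orientation"]).as_matrix()
z0=3.35-6.0
for dx in [0,.2,.4]:
  print(dx,[ (pix("wrist",o["tool_pos"]+R@(np.array([x+dx,y,zz])/100),o)*1.5625).round(0).tolist() for x,y,zz in [(2.5,-.6,z0),(2.5,.6,z0),(2.5,-.6,z0+.6),(2.9,0,z0+1.4),(1.8,0,z0)]])
c=cv2.imread("pics/w3.png")[225:330,190:330]; cv2.imwrite("pics/c3.png",cv2.resize(c,None,fx=5,fy=5))
```

```text
0 [[373.0, 392.0], [426.0, 392.0], [375.0, 380.0], [400.0, 352.0], [400.0, 419.0]]
0.2 [[373.0, 384.0], [426.0, 384.0], [375.0, 372.0], [400.0, 344.0], [400.0, 411.0]]
0.4 [[373.0, 376.0], [426.0, 376.0], [375.0, 365.0], [400.0, 337.0], [400.0, 404.0]]
```

View pics/c3.png

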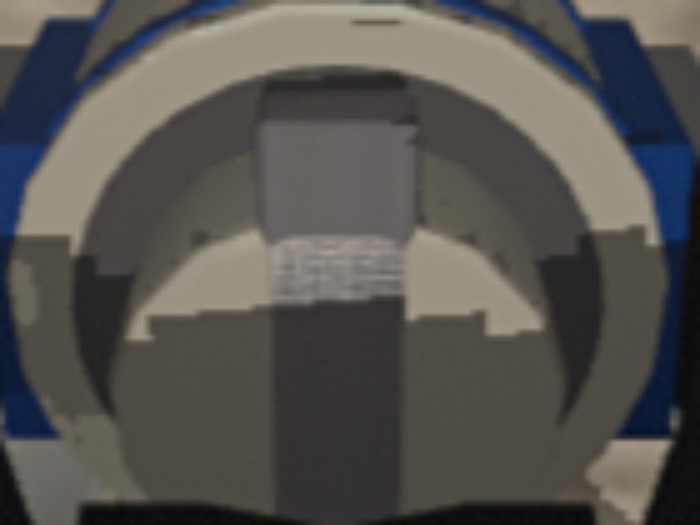

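The held lug's top edge is at row 389 against 392 expected, so the stage is centred within about 1 mm. I'll move over the seat and lower.

move_arm:
  steps:
    - {"hand": 5.5, "xyz": [2.8, -0.13, 0], "turn": [0, 0, 0]}
    - {"hand": 5.5, "xyz": [2.8, -0.13, 0], "turn": [0, 0, 0]}
    - {"hand": 5.5, "xyz": [2.66, -0.13, 0], "turn": [0, 0, 0]}
    - {"hand": 5.5, "xyz": [0, 0, 3], "turn": [0, 0, -0.036]}
    - {"hand": 5.5, "xyz": [0, 0, 2.5], "turn": [0, 0, 0]}
    - {"hand": 5.5, "xyz": [0, 0, 0], "turn": [0, 0, 0]}
    - {"hand": 5.5, "xyz": [0, 0, 0.5], "turn": [0, 0, 0]}
    - {"hand": 5.5, "xyz": [0, 0, 0.5], "turn": [0, 0, 0]}
    - {"hand": 5.5, "xyz": [0, 0, 0.4], "turn": [0, 0, 0]}
    - {"hand": 5.5, "xyz": [0, 0, 0], "turn": [0, 0, 0]}

```text
clock: 6.38
tool_pos: [0.533, 0.1165, 0.0842]
orientation: [2.15, -2.29, -0.0]
ft_force: [0.0, 0.1, -2.2]
grip_width: 0.06
gripper_force: 65.6
```

move_arm:
  steps:
    - {"hand": 5.5, "xyz": [0, 0, 0.3], "turn": [0, 0, 0]}
    - {"hand": 5.5, "xyz": [0, 0, 0.3], "turn": [0, 0, 0]}
    - {"hand": 5.5, "xyz": [0, 0, 0.2], "turn": [0, 0, 0]}
    - {"hand": 5.5, "xyz": [0, 0, 0.1], "turn": [0, 0, 0]}
    - {"hand": 5.5, "xyz": [0, 0, 0], "turn": [0, 0, 0]}

```text
clock: 7.0
tool_pos: [0.5331, 0.1165, 0.0754]
orientation: [2.15, -2.29, 0.0]
ft_force: [-0.8, -1.0, -0.5]
grip_width: 0.0604
gripper_force: 65.9
```

move_arm:
  steps:
    - {"hand": 5.5, "xyz": [0, 0, 0], "turn": [0, 0, 0.13]}
    - {"hand": 5.5, "xyz": [0, 0, 0], "turn": [0, 0, 0.13]}
    - {"hand": 5.5, "xyz": [0, 0, 0], "turn": [0, 0, 0.13]}
    - {"hand": 5.5, "xyz": [0, 0, 0], "turn": [0, 0, 0.13]}
    - {"hand": 5.5, "xyz": [0, 0, 0], "turn": [0, 0, 0.13]}
    - {"hand": 5.5, "xyz": [0, 0, 0], "turn": [0, 0, 0.13]}
    - {"hand": 5.5, "xyz": [0, 0, 0], "turn": [0, 0, 0.13]}
    - {"hand": 5.5, "xyz": [0, 0, 0], "turn": [0, 0, 0.13]}
    - {"hand": 5.5, "xyz": [0, 0, 0], "turn": [0, 0, 0.13]}
    - {"hand": 5.5, "xyz": [0, 0, 0], "turn": [0, 0, 0.13]}
    - {"hand": 5.5, "xyz": [0, 0, 0], "turn": [0, 0, 0.08]}
    - {"hand": 5.5, "xyz": [0, 0, 0], "turn": [0, 0, 0.03]}
    - {"hand": 5.5, "xyz": [0, 0, 0], "turn": [0, 0, 0]}

```text
clock: 8.62
tool_pos: [0.5335, 0.1163, 0.0755]
orientation: [-0.155, 3.137, -0.0]
ft_force: [2.1, -4.1, -0.2]
grip_width: 0.0604
gripper_force: 65.7
```

Run:
```python
from h import *
o=manip.get_obs(); R=Rn.from_rotvec(o["orientation"]).as_matrix()
print(o["ft_force"],o["wrist_torque"],o["qpos"],"yaw",yaw((0,0),R[:2,0]))
```

```text
[ 2.05896595 -4.10259822 -0.21731171] [-0.86765461 -0.64151403  0.13026034] [ 5.11858941e-01  4.53364607e-01 -4.09175989e-01  9.19713777e-04
 -7.07628897e-01 -1.98448420e+00] yaw -174.3
```

move_arm:
  steps:
    - {"hand": 5.5, "xyz": [0, 0, 0], "turn": [0, 0, 0.04]}
    - {"hand": 5.5, "xyz": [0, 0, 0], "turn": [0, 0, 0.03]}
    - {"hand": 5.5, "xyz": [0, 0, 0], "turn": [0, 0, 0]}

```text
clock: 9.0
tool_pos: [0.5335, 0.1165, 0.0755]
orientation: [-0.054, 3.14, -0.002]
ft_force: [3.3, -3.6, -1.8]
grip_width: 0.0602
gripper_force: 65.9
```

Run:
```python
from h import *
o=manip.get_obs(); R=Rn.from_rotvec(o["orientation"]).as_matrix()
print(o["ft_force"],o["wrist_torque"],"yaw",yaw((0,0),R[:2,0]))
```

```text
[ 3.32233739 -3.58147397 -1.82134878] [-1.13341406 -0.69363824  2.78373412] yaw -178.0
```

move_arm:
  steps:
    - {"hand": 5.5, "xyz": [0, 0, 0], "turn": [0, 0, -0.06]}
    - {"hand": 5.5, "xyz": [0, 0, 0], "turn": [0, 0, 0]}
    - {"hand": 8.3, "xyz": [0, 0, 0], "turn": [0, 0, 0]}
    - {"hand": 8.3, "xyz": [0, 0, 0], "turn": [0, 0, 0]}
    - {"hand": 8.3, "xyz": [0, 0, 0], "turn": [0, 0, 0]}
    - {"hand": 8.3, "xyz": [0, 0, -2], "turn": [0, 0, 0]}
    - {"hand": 8.3, "xyz": [0, 0, -4], "turn": [0, 0, 0]}
    - {"hand": 8.3, "xyz": [0, 0, -5], "turn": [0, 0, 0]}
    - {"hand": 8.3, "xyz": [0, 0, -4], "turn": [0, 0, 0]}
    - {"hand": 8.3, "xyz": [0, 0, 0], "turn": [0, 0, 0]}

```text
clock: 10.25
tool_pos: [0.5347, 0.1173, 0.2292]
orientation: [-0.137, 3.131, 0.005]
ft_force: [0.8, -0.1, -1.3]
grip_width: 0.0833
gripper_force: 0.0
```

move_arm:
  steps:
    - {"hand": 8.3, "xyz": [0, 0, 0], "turn": [0, 0, -0.161]}
    - {"hand": 8.3, "xyz": [0, 0, 0], "turn": [0, 0, -0.161]}
    - {"hand": 8.3, "xyz": [0, 0, 0], "turn": [0, 0, -0.161]}
    - {"hand": 8.3, "xyz": [0, 0, 0], "turn": [0, 0, -0.161]}
    - {"hand": 8.3, "xyz": [0, 0, 0], "turn": [0, 0, -0.161]}
    - {"hand": 8.3, "xyz": [0, 0, 0], "turn": [0, 0, -0.161]}
    - {"hand": 8.3, "xyz": [0, 0, 0], "turn": [0, 0, -0.161]}
    - {"hand": 8.3, "xyz": [0, 0, 0], "turn": [0, 0, -0.161]}
    - {"hand": 8.3, "xyz": [0, 0, 0], "turn": [0, 0, -0.161]}
    - {"hand": 8.3, "xyz": [0, 0, 0], "turn": [0, 0, -0.161]}
    - {"hand": 8.3, "xyz": [0, 0, 0], "turn": [0, 0, -0.161]}
    - {"hand": 8.3, "xyz": [0, 0, 0], "turn": [0, 0, -0.161]}
    - {"hand": 8.3, "xyz": [-5, 0.23, 0], "turn": [0, 0, 0]}
    - {"hand": 8.3, "xyz": [-5, 0.23, 0], "turn": [0, 0, 0]}
    - {"hand": 8.3, "xyz": [-5, 0.23, 0], "turn": [0, 0, 0]}
    - {"hand": 8.3, "xyz": [-5, 0.23, 0], "turn": [0, 0, 0]}
    - {"hand": 8.3, "xyz": [-5, 0.23, 0], "turn": [0, 0, 0]}
    - {"hand": 8.3, "xyz": [-5, 0.23, 4], "turn": [0, 0, 0]}
    - {"hand": 8.3, "xyz": [0, 0, 4], "turn": [0, 0, 0]}
    - {"hand": 8.3, "xyz": [0, 0, 0], "turn": [0, 0, 0]}

```text
clock: 12.75
tool_pos: [0.389, 0.3777, 0.1424]
orientation: [2.652, -1.666, -0.001]
ft_force: [0.9, 0.2, -0.1]
grip_width: 0.0829
gripper_force: 0.0
```

Run:
```python
from h import *
snap("top","t4"); im,o=snap("wrist","w4"); R=Rn.from_rotvec(o["orientation"]).as_matrix()
print(o["tool_pos"],yaw((0,0),R[:2,0]),o["clock"])
cv2.imwrite("pics/w4b.png",cv2.resize(im,(800,600)))
```

```text
[0.39046529 0.37883512 0.14488116] -64.3 12.8
```

View pics/w4b.png

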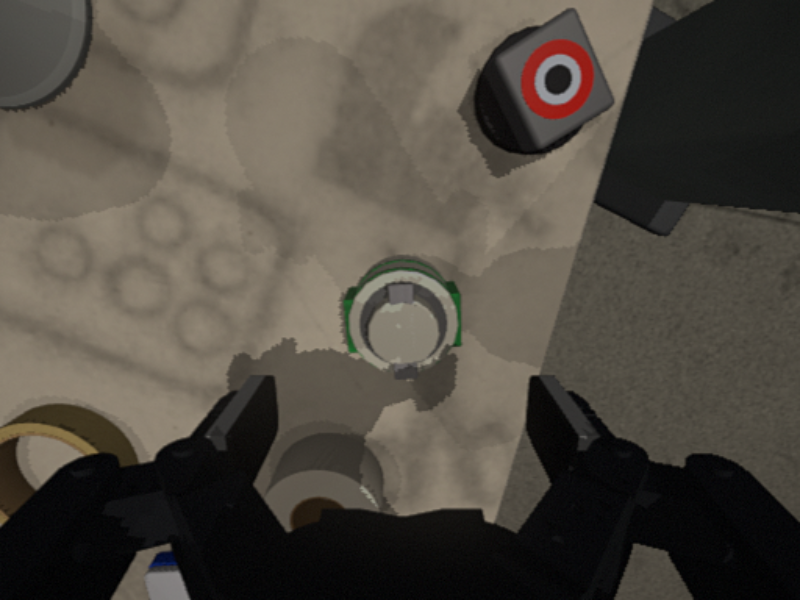

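The green lugs are at about (400,285) and (403,377). They are aligned with the tool.

Run:
```python
from h import *
o=manip.get_obs(); R=Rn.from_rotvec(o["orientation"]).as_matrix(); print(o["tool_pos"],yaw((0,0),R[:2,0])); s=1.5625; W=lambda u,z:onz("wrist",np.array(u)/s,z,o)
a,b=W((400,285),.06),W((404,379),.06); print(a,b,np.linalg.norm(a-b),yaw(b,a)); c=(a+b)/2; c[2]=.0335;print(loc(c,o))
P=[W(u,.05) for u in [(572,8),(613,103),(537,150),(497,55)]]; print(W((558,80),.05),np.mean(P,0),[(yaw(P[i],P[(i+1)%4]),np.linalg.norm(P[i]-P[(i+1)%4])) for i in range(4)])
```

```text
[0.39137576 0.3796315  0.1465488 ] -64.3
[0.40048468 0.36035486 0.06      ] [0.37720198 0.40399928 0.06      ] 0.049466344693652506 -61.9
[-0.35  0.12 11.3 ]
[0.37704551 0.24825059 0.05      ] [0.37818511 0.24908791 0.05      ] [(np.float64(147.0), np.float64(0.04327324723151169)), (np.float64(57.4), np.float64(0.03792589950377111)), (np.float64(-36.2), np.float64(0.04430181058146369)), (np.float64(-124.1), np.float64(0.03547783466705739))]
```

move_arm:
  steps:
    - {"hand": 8.0, "xyz": [0, 0, 3], "turn": [0, 0, -0.04]}
    - {"hand": 8.0, "xyz": [0, 0, 0], "turn": [0, 0, 0]}
    - {"hand": 8.0, "xyz": [0, 0, 0], "turn": [0, 0, 0]}
    - {"hand": 8.0, "xyz": [0, 0, 0], "turn": [0, 0, 0]}

```text
clock: 13.35
tool_pos: [0.3917, 0.3803, 0.1179]
orientation: [-2.69, 1.617, -0.0]
ft_force: [0.3, 0.6, -0.2]
grip_width: 0.0801
gripper_force: 0.0
```

Run:
```python
from h import *
im,o=snap("wrist","w5"); R=Rn.from_rotvec(o["orientation"]).as_matrix(); print(o["tool_pos"],yaw((0,0),R[:2,0])); s=1.5625
print(loc([.3888,.3822,.0335],o),pix("wrist",[.4005,.3604,.06],o),pix("wrist",[.3772,.404,.06],o))
c=im[170:270,200:320]; cv2.imwrite("pics/c5.png",cv2.resize(c,None,fx=5,fy=5))
```

```text
[0.39170151 0.38031366 0.11794496] -62.0
[-0.29  0.19  8.44] [258.2941018  192.38701104] [258.28544326 260.25997835]
```

View pics/c5.png

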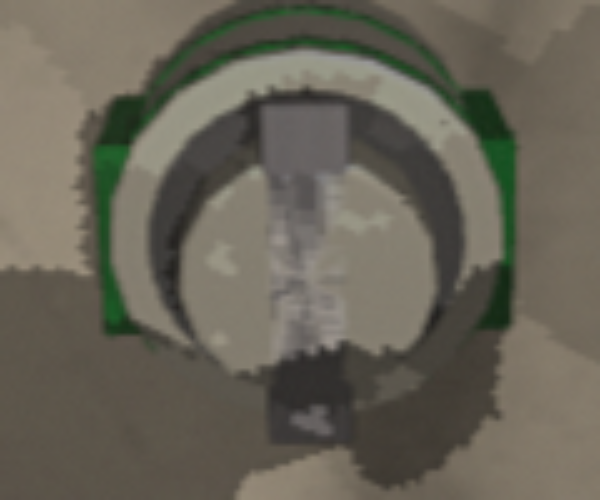

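The green lugs measure at native (261,190.6) and (262.2,258.4), so the correction is about 1–2 mm.

move_arm:
  steps:
    - {"hand": 8.0, "xyz": [-0.18, 0.39, 2], "turn": [0, 0, 0]}
    - {"hand": 8.0, "xyz": [0, 0, 3.4], "turn": [0, 0, 0]}
    - {"hand": 8.0, "xyz": [0, 0, 2], "turn": [0, 0, 0]}
    - {"hand": 8.0, "xyz": [0, 0, 1], "turn": [0, 0, 0]}
    - {"hand": 8.0, "xyz": [0, 0, 0], "turn": [0, 0, 0]}
    - {"hand": 5.5, "xyz": [0, 0, 0], "turn": [0, 0, 0]}
    - {"hand": 5.5, "xyz": [0, 0, 0], "turn": [0, 0, 0]}
    - {"hand": 5.5, "xyz": [0, 0, 0], "turn": [0, 0, 0]}
    - {"hand": 5.5, "xyz": [0, 0, 0], "turn": [0, 0, 0]}
    - {"hand": 5.5, "xyz": [0, 0, 0], "turn": [0, 0, 0]}
    - {"hand": 5.5, "xyz": [0, 0, 0], "turn": [0, 0, 0]}
  force: 60

```text
clock: 14.78
tool_pos: [0.3873, 0.3804, 0.0337]
orientation: [-2.691, 1.615, -0.0]
ft_force: [-0.3, 0.7, 6.2]
grip_width: 0.0601
gripper_force: 65.4
```

move_arm:
  steps:
    - {"hand": 5.5, "xyz": [0, 0, -2], "turn": [0, 0, 0]}
    - {"hand": 5.5, "xyz": [0, 0, -5], "turn": [0, 0, 0]}
    - {"hand": 5.5, "xyz": [0, 0, -5], "turn": [0, 0, 0]}
    - {"hand": 5.5, "xyz": [0, 0, -4], "turn": [0, 0, 0]}
    - {"hand": 5.5, "xyz": [0, 0, 0], "turn": [0, 0, 0.15]}
    - {"hand": 5.5, "xyz": [0, 0, 0], "turn": [0, 0, 0.15]}
    - {"hand": 5.5, "xyz": [0, 0, 0], "turn": [0, 0, 0.15]}
    - {"hand": 5.5, "xyz": [0, 0, 0], "turn": [0, 0, 0.1]}
    - {"hand": 5.5, "xyz": [3.4, -3.1, 0], "turn": [0, 0, 0]}
    - {"hand": 5.5, "xyz": [3.4, -3.1, 0], "turn": [0, 0, 0]}
    - {"hand": 5.5, "xyz": [3.4, -3.1, 0], "turn": [0, 0, 0]}
    - {"hand": 5.5, "xyz": [3.4, -3.1, 0], "turn": [0, 0, 0]}
    - {"hand": 5.5, "xyz": [3.4, -3.2, 0], "turn": [0, 0, 0]}
    - {"hand": 5.5, "xyz": [0, 0, 0], "turn": [0, 0, 0]}
    - {"hand": 5.5, "xyz": [0, 0, 0], "turn": [0, 0, 0]}
    - {"hand": 5.5, "xyz": [0, 0, 0], "turn": [0, 0, 0]}

```text
clock: 16.77
tool_pos: [0.5314, 0.2009, 0.1921]
orientation: [2.154, -2.287, -0.001]
ft_force: [-0.4, 0.4, -1.2]
grip_width: 0.0602
gripper_force: 65.6
```

Run:
```python
from h import *
im,o=snap("wrist","w6"); R=Rn.from_rotvec(o["orientation"]).as_matrix()
print(o["tool_pos"],yaw((0,0),R[:2,0]),o["grip_width"],o["clock"])
e=np.radians(6.45); d=np.array([np.cos(e),np.sin(e),0])*.025; C=np.array([.5328,.1162,.102])
print("pred lugs",pix("wrist",C-d,o)*1.5625,pix("wrist",C+d,o)*1.5625)
print("held lug edge pred (dx=0): (400,392)")
cv2.imwrite("pics/w6b.png",cv2.resize(im,(800,600)))
```

```text
[0.53138673 0.20088184 0.19214496] -93.4 0.06018092314407077 16.775
pred lugs [441.35414278 135.88073477] [330.94852571 156.17927458]
held lug edge pred (dx=0): (400,392)
```

View pics/w6b.png

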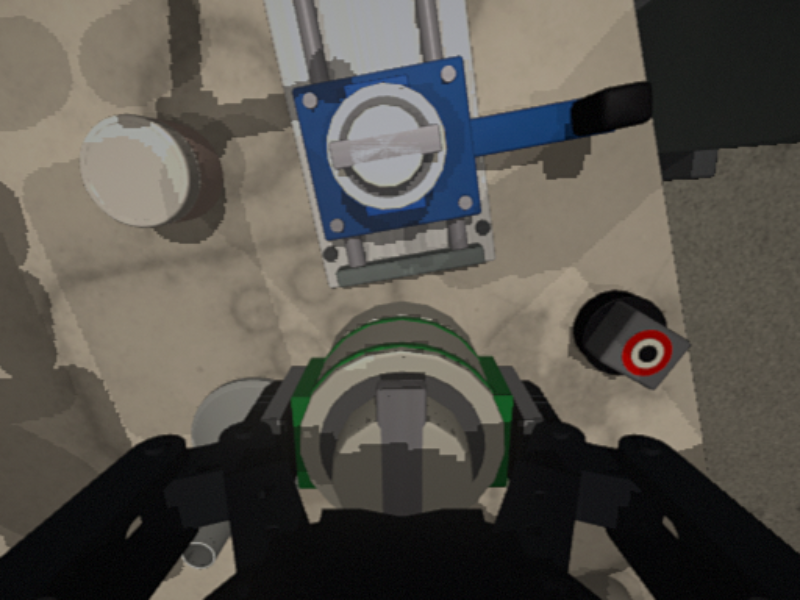

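The blue lugs at (331,155) and (441,136) match the prediction, so blue is locked and aligned. The green stage is held centred.

move_arm:
  steps:
    - {"hand": 5.5, "xyz": [2.8, -0.23, 0], "turn": [0, 0, 0]}
    - {"hand": 5.5, "xyz": [2.8, -0.23, 0], "turn": [0, 0, 0]}
    - {"hand": 5.5, "xyz": [2.77, -0.23, 0], "turn": [0, 0, 0]}
    - {"hand": 5.5, "xyz": [0, 0, 3], "turn": [0, 0, 0]}
    - {"hand": 5.5, "xyz": [0, 0, 2], "turn": [0, 0, 0]}
    - {"hand": 5.5, "xyz": [0, 0, 0], "turn": [0, 0, 0]}
    - {"hand": 5.5, "xyz": [0, 0, 0.4], "turn": [0, 0, 0]}
    - {"hand": 5.5, "xyz": [0, 0, 0.4], "turn": [0, 0, 0]}
    - {"hand": 5.5, "xyz": [0, 0, 0.3], "turn": [0, 0, 0]}
    - {"hand": 5.5, "xyz": [0, 0, 0], "turn": [0, 0, 0]}
    - {"hand": 5.5, "xyz": [0, 0, 0], "turn": [0, 0, 0]}

```text
clock: 18.2
tool_pos: [0.534, 0.1163, 0.1315]
orientation: [-2.152, 2.288, -0.0]
ft_force: [0.4, 0.3, -1.7]
grip_width: 0.0605
gripper_force: 65.6
```

move_arm:
  steps:
    - {"hand": 5.5, "xyz": [0, 0, 0.3], "turn": [0, 0, 0]}
    - {"hand": 5.5, "xyz": [0, 0, 0.3], "turn": [0, 0, 0]}
    - {"hand": 5.5, "xyz": [0, 0, 0.2], "turn": [0, 0, 0]}
    - {"hand": 5.5, "xyz": [0, 0, 0.2], "turn": [0, 0, 0]}
    - {"hand": 5.5, "xyz": [0, 0, 0], "turn": [0, 0, 0]}
    - {"hand": 5.5, "xyz": [0, 0, 0], "turn": [0, 0, 0]}

```text
clock: 18.95
tool_pos: [0.5339, 0.1163, 0.1217]
orientation: [-2.153, 2.288, -0.0]
ft_force: [-1.3, 0.5, 3.2]
grip_width: 0.0602
gripper_force: 65.9
```

Seated: underside at 0.088 with contact force. I'll turn to the stop.

move_arm:
  steps:
    - {"hand": 5.5, "xyz": [0, 0, 0], "turn": [0, 0, 0.13]}
    - {"hand": 5.5, "xyz": [0, 0, 0], "turn": [0, 0, 0.13]}
    - {"hand": 5.5, "xyz": [0, 0, 0], "turn": [0, 0, 0.13]}
    - {"hand": 5.5, "xyz": [0, 0, 0], "turn": [0, 0, 0.13]}
    - {"hand": 5.5, "xyz": [0, 0, 0], "turn": [0, 0, 0.13]}
    - {"hand": 5.5, "xyz": [0, 0, 0], "turn": [0, 0, 0.13]}
    - {"hand": 5.5, "xyz": [0, 0, 0], "turn": [0, 0, 0.13]}
    - {"hand": 5.5, "xyz": [0, 0, 0], "turn": [0, 0, 0.13]}
    - {"hand": 5.5, "xyz": [0, 0, 0], "turn": [0, 0, 0.13]}
    - {"hand": 5.5, "xyz": [0, 0, 0], "turn": [0, 0, 0.13]}
    - {"hand": 5.5, "xyz": [0, 0, 0], "turn": [0, 0, 0.1]}
    - {"hand": 5.5, "xyz": [0, 0, 0], "turn": [0, 0, 0.06]}
    - {"hand": 5.5, "xyz": [0, 0, 0], "turn": [0, 0, 0]}

```text
clock: 20.58
tool_pos: [0.5347, 0.1168, 0.1218]
orientation: [-0.082, 3.138, 0.001]
ft_force: [0.1, 0.3, 0.7]
grip_width: 0.0605
gripper_force: 66.0
```

Run:
```python
from h import *
o=manip.get_obs(); R=Rn.from_rotvec(o["orientation"]).as_matrix()
print(o["ft_force"],o["wrist_torque"],"yaw",yaw((0,0),R[:2,0]))
```

```text
[0.12878394 0.31369167 0.74128563] [ 0.2052007  -0.16939973  0.45333241] yaw -177.0
```

move_arm:
  steps:
    - {"hand": 5.5, "xyz": [0, 0, 0], "turn": [0, 0, 0.04]}
    - {"hand": 5.5, "xyz": [0, 0, 0], "turn": [0, 0, 0]}
    - {"hand": 5.5, "xyz": [0, 0, 0], "turn": [0, 0, 0]}

```text
clock: 20.95
tool_pos: [0.5347, 0.1166, 0.1217]
orientation: [-0.021, 3.139, 0.0]
ft_force: [1.6, -0.0, 1.6]
grip_width: 0.0604
gripper_force: 66.5
```

Run:
```python
from h import *
o=manip.get_obs(); R=Rn.from_rotvec(o["orientation"]).as_matrix()
print(o["ft_force"],o["wrist_torque"],"yaw",yaw((0,0),R[:2,0]))
```

```text
[ 1.57843037 -0.04535758  1.63759118] [ 0.03580566 -0.48999991  1.32610394] yaw -179.2
```

move_arm:
  steps:
    - {"hand": 5.5, "xyz": [0, 0, 0], "turn": [0, 0, -0.05]}
    - {"hand": 5.5, "xyz": [0, 0, 0], "turn": [0, 0, 0]}
    - {"hand": 8.3, "xyz": [0, 0, 0], "turn": [0, 0, 0]}
    - {"hand": 8.3, "xyz": [0, 0, 0], "turn": [0, 0, 0]}
    - {"hand": 8.3, "xyz": [0, 0, 0], "turn": [0, 0, 0]}
    - {"hand": 8.3, "xyz": [0, 0, -2], "turn": [0, 0, 0]}
    - {"hand": 8.3, "xyz": [0, 0, -4], "turn": [0, 0, 0]}
    - {"hand": 8.3, "xyz": [0, 0, -5], "turn": [0, 0, 0]}
    - {"hand": 8.3, "xyz": [0, 0, -3], "turn": [0, 0, 0]}
    - {"hand": 8.3, "xyz": [0, 0, 0], "turn": [0, 0, 0]}
    - {"hand": 8.3, "xyz": [0, 0, 0], "turn": [0, 0, 0]}

```text
clock: 22.32
tool_pos: [0.5331, 0.1161, 0.2604]
orientation: [0.093, -3.138, 0.0]
ft_force: [0.1, -0.4, -0.9]
grip_width: 0.0832
gripper_force: 0.0
```

Run:
```python
from h import *
im,o=snap("wrist","w7"); R=Rn.from_rotvec(o["orientation"]).as_matrix()
print(o["tool_pos"],yaw((0,0),R[:2,0]),o["grip_width"],o["clock"])
e=np.radians(6.45); d=np.array([np.cos(e),np.sin(e),0])*.025; C=np.array([.5328,.1162,.148])
print("pred lugs",pix("wrist",C-d,o)*1.5625,pix("wrist",C+d,o)*1.5625)
cv2.imwrite("pics/w7b.png",cv2.resize(im,(800,600)))
```

```text
[0.53312997 0.11607218 0.26035944] -176.6 0.08321191488008345 22.325
pred lugs [400.53761367 266.21543224] [405.22947716 353.13477537]
```

View pics/w7b.png

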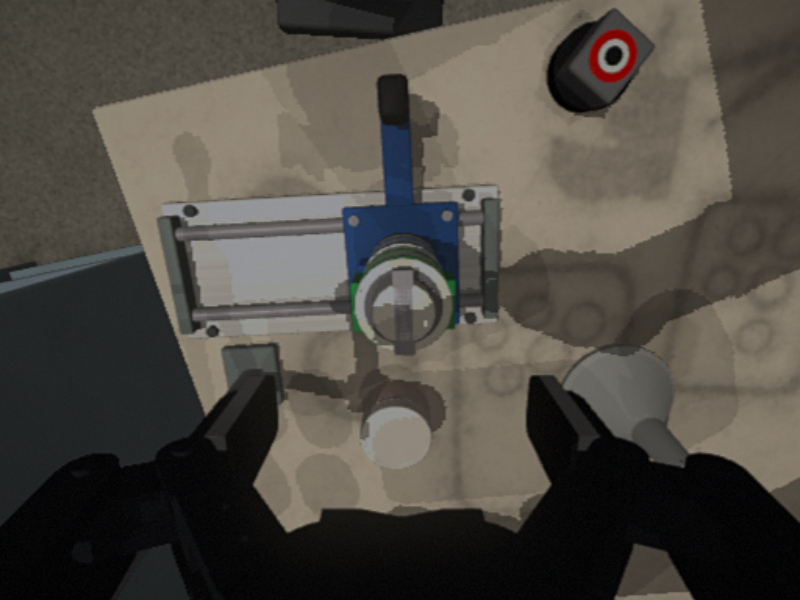

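The green lug bar runs from (402,269) to (405,354), in line with the seat. I'll go to the head next.

move_arm:
  steps:
    - {"hand": 8.3, "xyz": [2.97, 2.83, 0], "turn": [0, 0, 0]}
    - {"hand": 8.3, "xyz": [2.97, 2.83, 0], "turn": [0, 0, 0]}
    - {"hand": 8.3, "xyz": [2.97, 2.83, 0], "turn": [0, 0, 0]}
    - {"hand": 8.3, "xyz": [2.97, 2.83, 0], "turn": [0, 0, 0]}
    - {"hand": 8.3, "xyz": [2.97, 2.83, 0], "turn": [0, 0, 0]}
    - {"hand": 7.5, "xyz": [0, 0, 0], "turn": [0, 0, -0.16]}
    - {"hand": 7.5, "xyz": [0, 0, 0], "turn": [0, 0, -0.16]}
    - {"hand": 7.5, "xyz": [0, 0, 0], "turn": [0, 0, -0.16]}
    - {"hand": 7.5, "xyz": [0, 0, 0], "turn": [0, 0, -0.16]}
    - {"hand": 7.5, "xyz": [0, 0, 0], "turn": [0, 0, -0.16]}
    - {"hand": 7.5, "xyz": [0, 0, 0], "turn": [0, 0, -0.16]}
    - {"hand": 7.5, "xyz": [0, 0, 0], "turn": [0, 0, -0.16]}
    - {"hand": 7.5, "xyz": [0, 0, 0], "turn": [0, 0, -0.16]}
    - {"hand": 7.5, "xyz": [0, 0, 0], "turn": [0, 0, -0.16]}
    - {"hand": 7.5, "xyz": [0, 0, 0], "turn": [0, 0, -0.16]}
    - {"hand": 7.5, "xyz": [0, 0, 0], "turn": [0, 0, -0.16]}
    - {"hand": 7.5, "xyz": [0, 0, 0], "turn": [0, 0, -0.16]}
    - {"hand": 7.5, "xyz": [0, 0, 0], "turn": [0, 0, -0.16]}
    - {"hand": 7.5, "xyz": [0, 0, 0], "turn": [0, 0, -0.16]}
    - {"hand": 7.5, "xyz": [0, 0, 0], "turn": [0, 0, -0.16]}

```text
clock: 24.88
tool_pos: [0.3767, 0.2482, 0.2599]
orientation: [2.961, -1.042, -0.002]
ft_force: [0.3, -0.7, -0.2]
grip_width: 0.0751
gripper_force: 0.0
```

move_arm:
  steps:
    - {"hand": 7.5, "xyz": [0, 0, 5], "turn": [0, 0, -0.05]}
    - {"hand": 7.5, "xyz": [0, 0, 5], "turn": [0, 0, 0]}
    - {"hand": 7.5, "xyz": [0, 0, 2], "turn": [0, 0, 0]}
    - {"hand": 7.5, "xyz": [0, 0, 0], "turn": [0, 0, 0]}
    - {"hand": 7.5, "xyz": [0, 0, 0], "turn": [0, 0, 0]}
    - {"hand": 7.5, "xyz": [0, 0, 0], "turn": [0, 0, 0]}

```text
clock: 25.62
tool_pos: [0.3776, 0.2492, 0.1423]
orientation: [-2.984, 0.975, -0.001]
ft_force: [-0.4, 1.2, 0.2]
grip_width: 0.0749
gripper_force: 0.0
```

Run:
```python
from h import *
im,o=snap("wrist","w8"); R=Rn.from_rotvec(o["orientation"]).as_matrix()
print(o["tool_pos"],yaw((0,0),R[:2,0]),o["clock"]); p=pix("wrist",(.377,.2485,.05),o); print(p)
u,v=p.astype(int); c=im[max(v-70,0):v+70,max(u-80,0):u+80]; print(max(u-80,0),max(v-70,0)); cv2.imwrite("pics/c8.png",cv2.resize(c,None,fx=4,fy=4))
```

```text
[0.3776212  0.24922234 0.14230771] -36.2 25.625
[257.12321082 206.36947524]
177 136
```

View pics/c8.png

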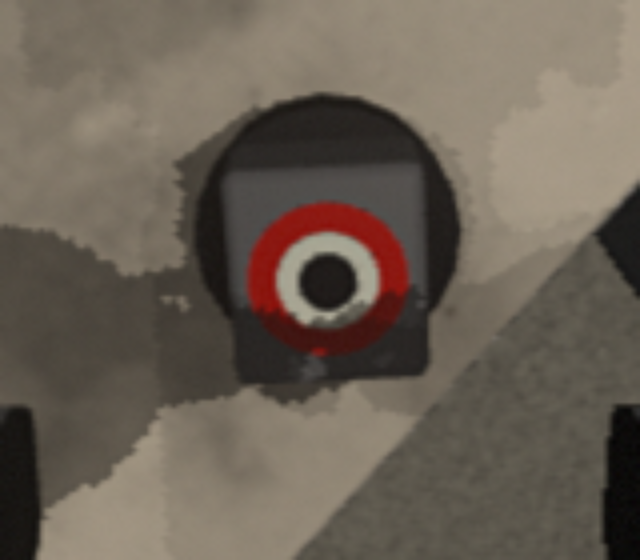

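The head's long side lies along tool x, and the port is at native (259,206.5). I'll grip above the disc.

move_arm:
  steps:
    - {"hand": 6.2, "xyz": [0, 0.24, 3], "turn": [0, 0, -0.02]}
    - {"hand": 6.2, "xyz": [0, 0, 3], "turn": [0, 0, 0]}
    - {"hand": 6.2, "xyz": [0, 0, 2], "turn": [0, 0, 0]}
    - {"hand": 6.2, "xyz": [0, 0, 1], "turn": [0, 0, 0]}
    - {"hand": 6.2, "xyz": [0, 0, 0], "turn": [0, 0, 0]}
    - {"hand": 3.5, "xyz": [0, 0, 0], "turn": [0, 0, 0]}
    - {"hand": 3.5, "xyz": [0, 0, 0], "turn": [0, 0, 0]}
    - {"hand": 3.5, "xyz": [0, 0, 0], "turn": [0, 0, 0]}
    - {"hand": 3.5, "xyz": [0, 0, 0], "turn": [0, 0, 0]}
    - {"hand": 3.5, "xyz": [0, 0, 0], "turn": [0, 0, 0]}
    - {"hand": 3.5, "xyz": [0, 0, 0], "turn": [0, 0, 0]}
  force: 60

```text
clock: 27.05
tool_pos: [0.3764, 0.2475, 0.0526]
orientation: [-2.994, 0.944, -0.002]
ft_force: [-1.1, -0.4, 6.1]
grip_width: 0.039
gripper_force: 60.7
```

move_arm:
  steps:
    - {"hand": 3.5, "xyz": [0, 0, -2], "turn": [0, 0, 0]}
    - {"hand": 3.5, "xyz": [0, 0, -5], "turn": [0, 0, 0]}
    - {"hand": 3.5, "xyz": [0, 0, -5], "turn": [0, 0, 0]}
    - {"hand": 3.5, "xyz": [0, 0, -5], "turn": [0, 0, 0]}
    - {"hand": 3.5, "xyz": [0, 0, 0], "turn": [0, 0, 0.146]}
    - {"hand": 3.5, "xyz": [0, 0, 0], "turn": [0, 0, 0.146]}
    - {"hand": 3.5, "xyz": [0, 0, 0], "turn": [0, 0, 0.146]}
    - {"hand": 3.5, "xyz": [0, 0, 0], "turn": [0, 0, 0.146]}
    - {"hand": 3.5, "xyz": [0, 0, 0], "turn": [0, 0, 0.146]}
    - {"hand": 3.5, "xyz": [0, 0, 0], "turn": [0, 0, 0.146]}
    - {"hand": 3.5, "xyz": [0, 0, 0], "turn": [0, 0, 0.146]}
    - {"hand": 3.5, "xyz": [0.95, -3.97, 0], "turn": [0, 0, 0]}
    - {"hand": 3.5, "xyz": [0.95, -3.97, 0], "turn": [0, 0, 0]}
    - {"hand": 3.5, "xyz": [0.95, -3.97, 0], "turn": [0, 0, 0]}
    - {"hand": 3.5, "xyz": [0.95, -3.97, 0], "turn": [0, 0, 0]}
    - {"hand": 3.5, "xyz": [0, 0, 0], "turn": [0, 0, 0]}
    - {"hand": 3.5, "xyz": [0, 0, 0], "turn": [0, 0, 0]}
    - {"hand": 3.5, "xyz": [0, 0, 0], "turn": [0, 0, 0]}

```text
clock: 29.3
tool_pos: [0.5308, 0.199, 0.2214]
orientation: [2.151, -2.289, -0.001]
ft_force: [0.4, 0.1, -1.4]
grip_width: 0.0389
gripper_force: 60.7
```

Run:
```python
from h import *
im,o=snap("wrist","w9"); R=Rn.from_rotvec(o["orientation"]).as_matrix()
print(o["tool_pos"],yaw((0,0),R[:2,0]),o["grip_width"],o["clock"])
e=np.radians(6.45); d=np.array([np.cos(e),np.sin(e),0])*.025; C=np.array([.5328,.1162,.148])
print("pred lugs",pix("wrist",C-d,o)*1.5625,pix("wrist",C+d,o)*1.5625)
P=o["tool_pos"]
for q in [(0,0),(2.3,2),(2.3,-2),(0.8,0)]: print("held",q,(pix("wrist",P+R@(np.array([q[0],q[1],.26])/100),o)*1.5625).round())
cv2.imwrite("pics/w9b.png",cv2.resize(im,(800,600)))
```

```text
[0.53082833 0.19904391 0.22143845] -93.6 0.03887618036597077 29.3
pred lugs [443.3185004 137.286355 ] [323.46735761 159.59136351]
held (0, 0) [400. 420.]
held (2.3, 2) [468. 350.]
held (2.3, -2) [332. 350.]
held (0.8, 0) [400. 396.]
```

View pics/w9b.png

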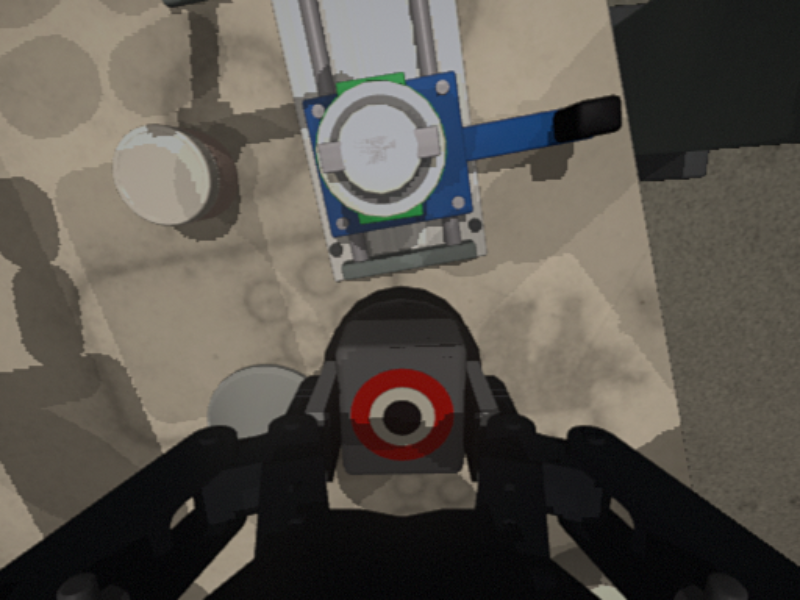

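The green lugs are at (319,157) and (440,138), within 1–2 mm and 1–2° of expected. The port is held at (402,417), centred.

move_arm:
  steps:
    - {"hand": 3.5, "xyz": [2.7, -0.28, 0], "turn": [0, 0, 0]}
    - {"hand": 3.5, "xyz": [2.7, -0.28, 0], "turn": [0, 0, 0]}
    - {"hand": 3.5, "xyz": [2.73, -0.29, 0], "turn": [0, 0, 0]}
    - {"hand": 3.5, "xyz": [0, 0, 1.2], "turn": [0, 0, 0]}
    - {"hand": 3.5, "xyz": [0, 0, 0.4], "turn": [0, 0, 0]}
    - {"hand": 3.5, "xyz": [0, 0, 0], "turn": [0, 0, 0]}
    - {"hand": 3.5, "xyz": [0, 0, 0.4], "turn": [0, 0, 0]}
    - {"hand": 3.5, "xyz": [0, 0, 0.4], "turn": [0, 0, 0]}
    - {"hand": 3.5, "xyz": [0, 0, 0], "turn": [0, 0, 0]}
    - {"hand": 3.5, "xyz": [0, 0, 0], "turn": [0, 0, 0]}

```text
clock: 30.6
tool_pos: [0.5353, 0.1172, 0.1973]
orientation: [-2.15, 2.29, -0.0]
ft_force: [-0.0, 0.4, -0.7]
grip_width: 0.0386
gripper_force: 60.7
```

move_arm:
  steps:
    - {"hand": 3.5, "xyz": [0, 0.07, 0.3], "turn": [0, 0, 0]}
    - {"hand": 3.5, "xyz": [0, 0, 0.3], "turn": [0, 0, 0]}
    - {"hand": 3.5, "xyz": [0, 0, 0.3], "turn": [0, 0, 0]}
    - {"hand": 3.5, "xyz": [0, 0, 0.2], "turn": [0, 0, 0]}
    - {"hand": 3.5, "xyz": [0, 0, 0], "turn": [0, 0, 0]}
    - {"hand": 3.5, "xyz": [0, 0, 0], "turn": [0, 0, 0]}

```text
clock: 31.35
tool_pos: [0.5347, 0.1171, 0.1866]
orientation: [-2.15, 2.29, -0.001]
ft_force: [-1.0, 0.0, 2.1]
grip_width: 0.039
gripper_force: 61.0
```

Seated at 0.1866 exactly. I'll turn to the stop.

move_arm:
  steps:
    - {"hand": 3.5, "xyz": [0, 0, 0], "turn": [0, 0, 0.13]}
    - {"hand": 3.5, "xyz": [0, 0, 0], "turn": [0, 0, 0.13]}
    - {"hand": 3.5, "xyz": [0, 0, 0], "turn": [0, 0, 0.13]}
    - {"hand": 3.5, "xyz": [0, 0, 0], "turn": [0, 0, 0.13]}
    - {"hand": 3.5, "xyz": [0, 0, 0], "turn": [0, 0, 0.13]}
    - {"hand": 3.5, "xyz": [0, 0, 0], "turn": [0, 0, 0.13]}
    - {"hand": 3.5, "xyz": [0, 0, 0], "turn": [0, 0, 0.13]}
    - {"hand": 3.5, "xyz": [0, 0, 0], "turn": [0, 0, 0.13]}
    - {"hand": 3.5, "xyz": [0, 0, 0], "turn": [0, 0, 0.13]}
    - {"hand": 3.5, "xyz": [0, 0, 0], "turn": [0, 0, 0.13]}
    - {"hand": 3.5, "xyz": [0, 0, 0], "turn": [0, 0, 0.1]}
    - {"hand": 3.5, "xyz": [0, 0, 0], "turn": [0, 0, 0.04]}
    - {"hand": 3.5, "xyz": [0, 0, 0], "turn": [0, 0, 0.04]}
    - {"hand": 3.5, "xyz": [0, 0, 0], "turn": [0, 0, 0]}
    - {"hand": 3.5, "xyz": [0, 0, 0], "turn": [0, 0, 0]}

```text
clock: 33.22
tool_pos: [0.5351, 0.1172, 0.1867]
orientation: [-0.046, 3.14, -0.0]
ft_force: [1.4, -1.1, 1.4]
grip_width: 0.0389
gripper_force: 61.5
```

Run:
```python
from h import *
o=manip.get_obs(); R=Rn.from_rotvec(o["orientation"]).as_matrix()
print(o["ft_force"],o["wrist_torque"],"yaw",yaw((0,0),R[:2,0]))
```

```text
[ 1.37410224 -1.12523853  1.35000233] [-0.5697382  -0.47166257  0.26189644] yaw -178.3
```

move_arm:
  steps:
    - {"hand": 3.5, "xyz": [0, 0, 0], "turn": [0, 0, 0.04]}
    - {"hand": 3.5, "xyz": [0, 0, 0], "turn": [0, 0, 0.02]}
    - {"hand": 3.5, "xyz": [0, 0, 0], "turn": [0, 0, 0]}
    - {"hand": 3.5, "xyz": [0, 0, 0], "turn": [0, 0, 0]}

```text
clock: 33.72
tool_pos: [0.535, 0.1172, 0.1867]
orientation: [0.048, 3.14, -0.0]
ft_force: [1.1, -1.7, 3.1]
grip_width: 0.0386
gripper_force: 63.9
```

Run:
```python
from h import *
o=manip.get_obs(); R=Rn.from_rotvec(o["orientation"]).as_matrix()
print(o["ft_force"],o["wrist_torque"],"yaw",yaw((0,0),R[:2,0]))
```

```text
[ 1.12603454 -1.69413277  3.10312579] [-0.82873341 -0.69533653  1.16440183] yaw 178.2
```

move_arm:
  steps:
    - {"hand": 3.5, "xyz": [0, 0, 0], "turn": [0, 0, -0.065]}
    - {"hand": 3.5, "xyz": [0, 0, 0], "turn": [0, 0, 0]}
    - {"hand": 3.5, "xyz": [0, 0, 0], "turn": [0, 0, 0]}
    - {"hand": 7, "xyz": [0, 0, 0], "turn": [0, 0, 0]}
    - {"hand": 7, "xyz": [0, 0, 0], "turn": [0, 0, 0]}
    - {"hand": 7, "xyz": [0, 0, 0], "turn": [0, 0, 0]}
    - {"hand": 7, "xyz": [0, 0, -1.5], "turn": [0, 0, 0]}
    - {"hand": 7, "xyz": [0, 0, -4], "turn": [0, 0, 0]}
    - {"hand": 7, "xyz": [0, 0, -4], "turn": [0, 0, -0.07]}
    - {"hand": 7, "xyz": [4, 0, 0], "turn": [0, 0, 0]}
    - {"hand": 7, "xyz": [4, 0, 0], "turn": [0, 0, 0]}
    - {"hand": 7, "xyz": [0, 0, 0], "turn": [0, 0, 0]}
    - {"hand": 7, "xyz": [0, 0, 0], "turn": [0, 0, 0]}
    - {"hand": 7, "xyz": [0, 0, 0], "turn": [0, 0, 0]}

```text
clock: 35.48
tool_pos: [0.4558, 0.1093, 0.2815]
orientation: [-0.161, 3.137, 0.0]
ft_force: [0.8, -0.0, 0.8]
grip_width: 0.0698
gripper_force: 0.0
```

```bash
cat >> h.py <<'E'
def red(im,box=None):
    h=cv2.cvtColor(im,cv2.COLOR_BGR2HSV); m=(((h[...,0]<8)|(h[...,0]>172))&(h[...,1]>150)&(h[...,2]>60)).astype(np.uint8)
    n,l,s,c=cv2.connectedComponentsWithStats(m); i=1+np.argmax(s[1:,4]); P=np.argwhere(l==i)[:,::-1].astype(np.float32)
    (x,y),a,ang=cv2.fitEllipse(cv2.convexHull(P)); return (x,y),a,s[i,4]
E
python3 - <<'E'
from h import *
im,o=snap("wrist","w10"); R=Rn.from_rotvec(o["orientation"]).as_matrix()
print(o["tool_pos"],yaw((0,0),R[:2,0]),o["grip_width"],o["clock"])
t,_=snap("top","t10")
r=red(im); print("wrist red",r,onz("wrist",r[0],.184,o)); rt=red(t); print("top red",rt,onz("top",rt[0],.184))
p,q=ray("wrist",r[0],o),ray("top",rt[0]); s=np.linalg.lstsq(np.c_[p[1],-q[1]],q[0]-p[0],rcond=None)[0]; print("tri",p[0]+p[1]*s[0],q[0]+q[1]*s[1])
hp=pix("wrist",(.4117,.1033,.067),o); print("handle pred",hp, pix("wrist",(.535,.117,.184),o))
g=cv2.cvtColor(im,cv2.COLOR_BGR2GRAY); u,v=hp.astype(int); x0,y0=max(u-60,0),max(v-60,0); w=g[y0:v+60,x0:u+60]
m=(w<38).astype(np.uint8); n,l,st,c=cv2.connectedComponentsWithStats(m); [print(st[i]+np.array([x0,y0,0,0,0]),c[i]+[x0,y0]) for i in range(1,n) if st[i,4]>60]
a=im.copy(); cv2.imwrite("pics/w10b.png",np.hstack([cv2.resize(a,(400,300)),cv2.resize(t[130:280,200:400],(400,300))]))
E
```

```text
[0.45577831 0.1092633  0.28149668] -174.1 0.06984974742951362 35.475
wrist red ((256.5262145996094, 288.3628845214844), (30.925617218017578, 35.38623809814453), np.int32(489)) [0.53365069 0.11636228 0.184     ]
top red ((316.467529296875, 183.85733032226562), (10.61983585357666, 12.301515579223633), np.int32(32)) [0.53557629 0.11652355 0.184     ]
tri [0.53593137 0.1165932  0.1807472 ] [0.5361493  0.11606944 0.18086282]
handle pred [256.2987217  136.01199727] [257.08483084 289.7326453 ]
[248 125  16  25 237] [256.72995781 137.5021097 ]
[264 187  26   9  86] [281.13953488 189.58139535]
```

View pics/w10b.png

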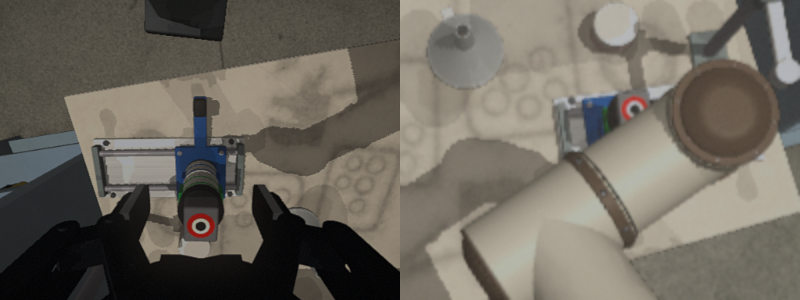

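The port is at (.534,.116,.184), the right height for a locked column. The handle matches (.412,.103). The nozzle tip still needs a better fix, so I'll use its stand geometry in the top and side pictures I already have.

Run:
```python
from h import *
e=np.radians(6.45); X=np.array([np.cos(e),np.sin(e),0]); s=1.5625
t=cv2.imread("pics/top0.png"); side=cv2.imread("pics/side0.png")
# bracket end blob (bright) in top
h=cv2.cvtColor(t,cv2.COLOR_BGR2HSV); w=((h[...,2]>150)&(h[...,1]<50)).astype(np.uint8)[105:180,370:410]
n,l,st,c=cv2.connectedComponentsWithStats(w); print([(st[i].tolist(),(c[i]+[370,105]).round(1)) for i in range(1,n) if st[i,4]>15])
# brass tip in side
h=cv2.cvtColor(side,cv2.COLOR_BGR2HSV); m=((h[...,0]>8)&(h[...,0]<28)&(h[...,1]>110)&(h[...,2]>60)).astype(np.uint8)[110:140,268:290]
n,l,st,c=cv2.connectedComponentsWithStats(m); print([(st[i].tolist(),(c[i]+[268,110]).round(1)) for i in range(1,n)])
P=np.array([.5337,.1164]); D=np.array([np.sin(e),-np.cos(e)])
def rep(n,x): d=x[:2]-P; print(n,x.round(4),"travel",(d@D).round(4),"lateral",(d@X[:2]).round(4))
for z in (.30,.31,.32,.33): rep(f"ball{z}",onz("top",np.array((615.5,258))/s,z))
for z in (.34,): rep("col->tip",onz("top",np.array((602,186))/s,z)-.1*X)
for z in (0,.01): rep("foot->tip",onz("top",np.array((553.5,243))/s,z)-.1*X)
rep("side tip",onz("side",np.array((434,200))/s,.262)); 
for k in (.16,.165,.17,.175): print(k,pix("side",[*(P+k*D),.262]),pix("top",[*(P+k*D),.315]))
b=t[100:180,340:410]
```

```text
[([16, 13, 6, 4, 18], array([388.1, 119.4])), ([14, 26, 16, 40, 317], array([390.9, 152.2])), ([0, 39, 14, 36, 210], array([374.4, 162.6]))]
[([8, 12, 4, 7, 16], array([277.6, 124.3]))]
ball0.3 [ 0.5546 -0.037   0.3   ] travel 0.1548 lateral 0.0035
ball0.31 [ 0.5524 -0.0339  0.31  ] travel 0.1515 lateral 0.0017
ball0.32 [ 0.5502 -0.0308  0.32  ] travel 0.1481 lateral -0.0002
ball0.33 [ 0.5479 -0.0277  0.33  ] travel 0.1448 lateral -0.002
col->tip [ 0.5468 -0.0232  0.34  ] travel 0.1402 lateral -0.0026
foot->tip [ 0.5504 -0.0308  0.    ] travel 0.1481 lateral 0.0001
foot->tip [ 0.548  -0.0285  0.01  ] travel 0.1456 lateral -0.0021
side tip [ 0.553  -0.0439  0.262 ] travel 0.1615 lateral 0.0011
0.16 [278.04073255 128.14960028] [398.64468543 164.90213595]
0.165 [278.23254888 127.70730301] [400.93349581 164.63013319]
0.17 [278.4231978 127.2676976] [403.22165338 164.35820801]
0.175 [278.61268995 126.83075953] [405.50915844 164.08636038]
```

The estimates agree on a travel of about 0.147 m. I'll grasp the handle.

move_arm:
  steps:
    - {"hand": 6, "xyz": [4.45, -0.14, 0], "turn": [0, 0, -0.01]}
    - {"hand": 6, "xyz": [0, 0, 4], "turn": [0, 0, 0]}
    - {"hand": 6, "xyz": [0, 0, 5], "turn": [0, 0, 0]}
    - {"hand": 6, "xyz": [0, 0, 5], "turn": [0, 0, 0]}
    - {"hand": 6, "xyz": [0, 0, 4], "turn": [0, 0, 0]}
    - {"hand": 6, "xyz": [0, 0, 2], "turn": [0, 0, 0]}
    - {"hand": 6, "xyz": [0, 0, 1.5], "turn": [0, 0, 0]}
    - {"hand": 6, "xyz": [0, 0, 0], "turn": [0, 0, 0]}
    - {"hand": 1.5, "xyz": [0, 0, 0], "turn": [0, 0, 0]}
    - {"hand": 1.5, "xyz": [0, 0, 0], "turn": [0, 0, 0]}
    - {"hand": 1.5, "xyz": [0, 0, 0], "turn": [0, 0, 0]}
    - {"hand": 1.5, "xyz": [0, 0, 0], "turn": [0, 0, 0]}
    - {"hand": 1.5, "xyz": [0, 0, 0], "turn": [0, 0, 0]}
    - {"hand": 1.5, "xyz": [0, 0, 0], "turn": [0, 0, 0]}
    - {"hand": 1.5, "xyz": [0, 0, 0], "turn": [0, 0, 0]}
  force: 40

```text
clock: 37.45
tool_pos: [0.4113, 0.1032, 0.0671]
orientation: [-0.178, 3.135, 0.001]
ft_force: [-0.5, -1.3, 6.2]
grip_width: 0.0196
gripper_force: 40.1
```

move_arm:
  steps:
    - {"hand": 1.5, "xyz": [0, -0.5, 0], "turn": [0, 0, 0]}
    - {"hand": 1.5, "xyz": [0, -1, 0], "turn": [0, 0, 0]}
    - {"hand": 1.5, "xyz": [0, -1.5, 0], "turn": [0, 0, 0]}
    - {"hand": 1.5, "xyz": [0, -1.5, 0], "turn": [0, 0, 0]}
    - {"hand": 1.5, "xyz": [0, -1.5, 0], "turn": [0, 0, 0]}
    - {"hand": 1.5, "xyz": [0, -1.5, 0], "turn": [0, 0, 0]}
    - {"hand": 1.5, "xyz": [0, -1.5, 0], "turn": [0, 0, 0]}
    - {"hand": 1.5, "xyz": [0, -1.5, 0], "turn": [0, 0, 0]}
    - {"hand": 1.5, "xyz": [0, -1.5, 0], "turn": [0, 0, 0]}
    - {"hand": 1.5, "xyz": [0, -1.2, 0], "turn": [0, 0, 0]}
    - {"hand": 1.5, "xyz": [0, -0.7, 0], "turn": [0, 0, 0]}
    - {"hand": 1.5, "xyz": [0, -0.3, 0], "turn": [0, 0, 0]}
    - {"hand": 1.5, "xyz": [0, 0, 0], "turn": [0, 0, 0]}
    - {"hand": 1.5, "xyz": [0, 0, 0], "turn": [0, 0, 0]}

```text
clock: 39.2
tool_pos: [0.4274, -0.038, 0.0671]
orientation: [-0.178, 3.135, 0.0]
ft_force: [-1.7, -1.1, 6.9]
grip_width: 0.0195
gripper_force: 40.1
```

Run:
```python
from h import *
o=manip.get_obs(); print(o["tool_pos"]-np.array([.4113,.1032,.0671]),o["ft_force"])
t,_=snap("top","t11"); s,_=snap("side","s11")
for n,im in (("top",t),("side",s)):
    try: r=red(im); print(n,r,onz(n,r[0],.184))
    except Exception as x: print(n,x)
h=cv2.cvtColor(t,cv2.COLOR_BGR2HSV); m=((h[...,2]>150)&(h[...,1]<50)).astype(np.uint8)[105:180,370:410]
n,l,st,c=cv2.connectedComponentsWithStats(m); print([(st[i].tolist(),(c[i]+[370,105]).round(1)) for i in range(1,n) if st[i,4]>15])
h=cv2.cvtColor(s,cv2.COLOR_BGR2HSV); m=((h[...,0]>8)&(h[...,0]<28)&(h[...,1]>110)&(h[...,2]>60)).astype(np.uint8)[110:140,268:290]
n,l,st,c=cv2.connectedComponentsWithStats(m); print([(st[i].tolist(),(c[i]+[268,110]).round(1)) for i in range(1,n)])
cv2.imwrite("pics/f11.png",np.hstack([cv2.resize(t[110:210,350:420],(420,600)),cv2.resize(s[95:245,230:320],(360,600))]))
```

```text
[ 1.61225596e-02 -1.41195238e-01 -1.88506032e-05] [-1.70312864 -1.13143916  6.91039017]
top ((375.008056640625, 177.4262237548828), (11.841943740844727, 12.3416109085083), np.int32(55)) [ 0.55027158 -0.02556615  0.184     ]
side ((103.59017181396484, 45.06218338012695), (23.95431900024414, 114.82311248779297), np.int32(1312)) [ 2.6992095  -2.22675579  0.184     ]
[([15, 11, 7, 6, 30], array([388.3, 118.8])), ([14, 26, 16, 41, 321], array([390.9, 152.1])), ([0, 39, 10, 25, 147], array([372.9, 158.2])), ([2, 69, 7, 6, 18], array([374.7, 176.1]))]
[([8, 12, 4, 7, 16], array([277.6, 124.3]))]
```

Run:
```python
from h import *
t=cv2.imread("pics/top0.png"); s=cv2.imread("pics/side0.png")
h=cv2.cvtColor(t,cv2.COLOR_BGR2HSV); m=((h[...,2]>150)&(h[...,1]<50)); 
for v in range(128,175,2): 
    c=np.where(m[v,380:405])[0]; print(v,(c.min()+380,c.max()+380) if len(c) else None,end="; ")
print()
g=cv2.cvtColor(s,cv2.COLOR_BGR2GRAY); print("side rows 105..135, cols 268..288")
for v in range(106,134): print(v,s[v,272:284].sum(1)//3, s[v,277].tolist())
e=np.radians(6.45);P=np.array([.5337,.1164]); D=np.array([np.sin(e),-np.cos(e)])
for k in (.142,.150): print(k,[(z,pix("side",[*(P+k*D),z]).round(1).tolist()) for z in (.262,.29,.31,.32,.33)])
```

```text
128 None; 130 None; 132 (np.int64(384), np.int64(390)); 134 (np.int64(384), np.int64(391)); 136 (np.int64(385), np.int64(391)); 138 (np.int64(385), np.int64(391)); 140 (np.int64(385), np.int64(392)); 142 (np.int64(386), np.int64(392)); 144 (np.int64(386), np.int64(392)); 146 (np.int64(386), np.int64(393)); 148 (np.int64(387), np.int64(393)); 150 (np.int64(387), np.int64(393)); 152 (np.int64(387), np.int64(394)); 154 (np.int64(388), np.int64(394)); 156 (np.int64(388), np.int64(394)); 158 (np.int64(389), np.int64(395)); 160 (np.int64(389), np.int64(396)); 162 (np.int64(389), np.int64(398)); 164 (np.int64(388), np.int64(399)); 166 (np.int64(389), np.int64(399)); 168 (np.int64(389), np.int64(399)); 170 (np.int64(380), np.int64(397)); 172 (np.int64(380), np.int64(380)); 174 (np.int64(380), np.int64(381)); 
side rows 105..135, cols 268..288
106 [84 80 81 80 80 82 83 82 79 81 81 84] [85, 83, 78]
107 [81 80 83 83 81 81 81 80 84 81 82 80] [84, 82, 79]
108 [79 81 81 81 80 82 81 80 81 81 79 81] [85, 84, 78]
109 [ 80  82  80  87 103 116 117 117 108  86  82  81] [114, 120, 116]
110 [ 82  82 105 1
[... 958 characters left out ...]
, 83]
126 [81 83 82 84 76 61 60 68 83 83 83 83] [37, 65, 81]
127 [80 80 82 79 74 60 55 63 83 84 81 84] [39, 63, 78]
128 [82 82 82 82 68 54 62 71 83 83 81 83] [37, 57, 69]
129 [80 82 82 82 74 65 76 84 82 82 81 79] [59, 67, 71]
130 [81 83 81 82 84 81 79 80 82 83 80 85] [85, 83, 77]
131 [82 81 83 83 83 83 82 81 81 84 83 82] [86, 85, 80]
132 [82 83 82 83 83 82 83 84 81 81 81 83] [85, 84, 78]
133 [82 83 83 81 81 84 82 82 82 81 82 83] [87, 85, 80]
0.142 [(0.262, [277.3, 129.8]), (0.29, [277.5, 121.5]), (0.31, [277.7, 115.6]), (0.32, [277.8, 112.5]), (0.33, [277.9, 109.5])]
0.15 [(0.262, [277.7, 129.0]), (0.29, [277.9, 120.8]), (0.31, [278.0, 114.9]), (0.32, [278.1, 111.9]), (0.33, [278.2, 108.9])]
```

Seen in the top camera, the port is about 4 mm short of the nozzle cap axis. The tip height in the side view agrees. I'll pull the remainder, release and retreat.

move_arm:
  steps:
    - {"hand": 1.5, "xyz": [0, -0.2, 0], "turn": [0, 0, 0]}
    - {"hand": 1.5, "xyz": [0, -0.23, 0], "turn": [0, 0, 0]}
    - {"hand": 1.5, "xyz": [0, 0, 0], "turn": [0, 0, 0]}
    - {"hand": 1.5, "xyz": [0, 0, 0], "turn": [0, 0, 0]}
    - {"hand": 5, "xyz": [0, 0, 0], "turn": [0, 0, 0]}
    - {"hand": 5, "xyz": [0, 0, 0], "turn": [0, 0, 0]}
    - {"hand": 5, "xyz": [0, 0, 0], "turn": [0, 0, 0]}
    - {"hand": 5, "xyz": [0, 0, 0], "turn": [0, 0, 0]}
    - {"hand": 5, "xyz": [0, 0, -2], "turn": [0, 0, 0]}
    - {"hand": 5, "xyz": [0, 0, -4], "turn": [0, 0, 0]}
    - {"hand": 5, "xyz": [0, 0, -4], "turn": [0, 0, 0]}
    - {"hand": 5, "xyz": [0, 3, 0], "turn": [0, 0, 0]}
    - {"hand": 5, "xyz": [0, 4, 0], "turn": [0, 0, 0]}
    - {"hand": 5, "xyz": [0, 4, 0], "turn": [0, 0, 0]}
    - {"hand": 5, "xyz": [0, 4, 0], "turn": [0, 0, 0]}
    - {"hand": 5, "xyz": [0, 0, 0], "turn": [0, 0, 0]}
    - {"hand": 5, "xyz": [0, 0, 0], "turn": [0, 0, 0]}

```text
clock: 41.42
tool_pos: [0.41, 0.1064, 0.1661]
orientation: [0.177, -3.136, 0.001]
ft_force: [-0.4, -0.3, 0.1]
grip_width: 0.0499
gripper_force: 0.0
```

Run:
```python
from h import *
o=manip.get_obs(); print(o["tool_pos"],o["clock"])
t,_=snap("top","t12"); s,_=snap("side","s12")
r=red(t); print(r,onz("top",r[0],.184))
e=np.radians(6.45);P=np.array([.5337,.1164]); D=np.array([np.sin(e),-np.cos(e)])
x=onz("top",r[0],.184)[:2]-P; c=onz("top",(393.9,165.8),.324)[:2]-P; print("port",x@D,"cap",c@D, "lat",x@[D[1]*-1,D[0]],c@[-D[1],D[0]])
q=red(s[120:180,255:300])[0]; q=(q[0]+255,q[1]+120); print("side",q,pix("side",[*(P+.1465*D),.184]),pix("side",[*(P+.1465*D),.262]))
im,o=snap("wrist","w12"); 
for n,X in (("head",[*(P+.1465*D),.184]),):print(n,pix("wrist",X,o))
try: print(red(im), onz("wrist",red(im)[0],.184,o))
except Exception as x: print(x)
```

```text
[0.41004588 0.10639613 0.16606979] 41.425
((376.42303466796875, 177.15956115722656), (11.68239688873291, 12.403840065002441), np.int32(50)) [ 0.55090173 -0.02902693  0.184     ]
port 0.14643879180346747 cap 0.14651000621626642 lat 0.0007561499706760892 -0.0023812927281726525Traceback (most recent call last):
  File "<stdin>", line 7, in <module>
  File "h.py", line 27, in red
    (x,y),a,ang=cv2.fitEllipse(cv2.convexHull(P)); return (x,y),a,s[i,4]
                ~~~~~~~~~~~~~~^^^^^^^^^^^^^^^^^^^
cv2.error: OpenCV(4.12.0) /io/opencv/modules/imgproc/src/shapedescr.cpp:361: error: (-201:Incorrect size of input array) There should be at least 5 points to fit the ellipse in function 'fitEllipseNoDirect'
```

The port is now within about 1 mm along the travel of the nozzle axis. One last numeric check is the head block's yaw, from the earlier wrist image.

Run:
```python
from h import *
im=cv2.imread("pics/w10.png"); o=dict(tool_pos=np.array([.45577831,.1092633,.28149668]),orientation=np.array([-.161,3.137,0.]))
g=cv2.cvtColor(im,cv2.COLOR_BGR2GRAY)
for v in range(258,322,4): print(v,g[v,226:290:2])
e=np.radians(6.45)
C=np.array([.5337,.1164,.184])
for y in (6.45,2.0):
    a=np.radians(y); X=np.array([np.cos(a),np.sin(a),0]);Y=np.array([-X[1],X[0],0])
    print(y,[pix("wrist",C+i*.023*X+j*.02*Y,o).round(1).tolist() for i,j in ((-1,-1),(-1,1),(1,1),(1,-1))])
```

```text
258 [119  78  29  31  27  37  35  34  35  32  33  34  33  35  34  35  34  33
  34  33  30  32  34  33  32  34  26  21  19  35 101 119]
262 [115  48  30  30  27  38  37  37  35  38  35  35  33  35  34  35  35  34
  34  36  33  36  32  33  33  36  29  24  23  18  96 128]
266 [117  27  28  29  32  62  63  61  62  62  62  60  62  62  62  61  60  57
  60  61  59  58  57  57  55  56  47  25  22  21  61 134]
270 [115  25  27  27  34  71  75  73  73  73  73  72  73  74  72  73  73  72
  74  74  75  72  74  72  74  73  63  29  23  24  39 129]
274 [124  34  28  27  32  70  72  73  73  73  73  70  63  59  56  54  54  54
  59  66  73  72  72  73  72  74  61  26  23  21  82 133]
278 [ 88  60  29  27  32  70  73  74  74  58  54  55  54  51  49  54  53  48
  51  54  54  53  62  73  73  73  59  24  25  25 100 114]
282 [ 86  87  57  29  33  71  74  71  56  56  51  95 151 157 157 156 157 157
 156 127  55  55  56  58  72  77  58  25  26  96 102 112]
286 [ 83  74  69  62  33  71  74  56  57  51 129 156 138  35  24  27  26  20
  83 156 157  84  55  57  69  76  52  53 103  99 101 110]
290 [ 81  84  63  53
[... 498 characters left out ...]
 116 107 102 102 112]
306 [139 121  52 121 159  73  76  77  78  77  77  77  78  76  77  78  77  77
  77  77  77  76  77  76  76  64 102 115 109 101 110 114]
310 [144 108  91 102 158 157 160 151 147 147 147 147 148 148 146 148 147 145
 146 146 140  69 113 112 116 122 118 112 103 100 110 107]
314 [144 105 102 101 158 156 144 144 145 145 144 144 143 144 145 145 144 144
 146 145 144 121 106 112 113 116 115 107  96  97 111 117]
318 [144 151 152 156 155 144 144 143 144 143 143 144 144 144 144 144 145 144
 143 144 143 126 110 117 116 116 115 111 102  97 111 117]
6.45 [[233.1, 265.6], [279.5, 265.2], [278.8, 310.1], [234.8, 310.4]]
2.0 [[235.2, 264.0], [281.5, 266.9], [276.8, 311.5], [232.8, 308.9]]
```

The head edges put its yaw at about 5°, in line with the seat's 6.45°. I'll hand in.

```bash
python3 -c "
from cell import manip
print(manip.close_job())"
```

```text
the job is handed in; nothing more can be done
None
```

The job is handed in, not yet judged: blue, green and head are locked in line with the seat to about 2° (no orange stage was there), and the port is under the nozzle tip to an estimated 2–3 mm, with the handle released.

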